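# Prop open the lid of the slug bin

## Robot

A 6-joint arm with a two-finger parallel gripper is mounted at the origin on the work surface. World frame = base frame: x ahead of the robot, y to its left, z up, the work surface at z = 0. Lengths are in m, angles in rad, forces in N, time in s.
With the tool pointing down it reaches from about 0.225 to 0.875 m from the base axis. Payload 3.4 kg.
Tool frame: the origin (TCP) lies at the very end of the fingers, on their centre line; the grasp point (between the pads) lies 19 mm behind it (grip_depth is the distance from the TCP to the grasp point, in m); x points along the fingers, z is the direction in which the jaws open and shut, and the axes are right-handed (so a half turn about x gives the same grasp; the last joint's range is limited). The gripper opens to 85 mm and grips with 20 to 120 N. Pads are 22 mm wide; open, the fingers measure 114 mm over their backs; the gripper's body (76 mm by 85 mm) begins 54 mm behind the grasp point. The pads swing forward as they close: fully open they stand 13 mm farther back than shut.
Start: joints at [-1.371, 0.276, 1.505, -0, 1.361, -0.121], TCP at [0.181, -0.546, 0.231] pointing down, gripper open.
Joint ranges: [-2.89, 2.89], [-0.75, 2.08], [0.22, 2.7], [-1.18, 4.32], [0.11, 2.71], [-2.7, 2.7]. Speed limits (rad/s): [2.57, 2.57, 3.14, 3.14, 3.14, 3.14].

## Interface

Orientations are given as a unit quaternion [w, x, y, z].
In Python, from rig import get_state, get_image, sign_off, grip_depth gives the robot as it stands. The module is installed in compiled form; this text tells all that it offers.
- The arm moves only by the tool arm_command, never from a script. Its argument "series" is a list of rows, each an object with "dp": the shift along the tool's x, y, z scaled (see below), a list of three; "angular": the turn, a rotation vector about the tool's x, y, z scaled (see below), a list of three; "gripper": the finger opening in mm, from 0 to 85.4. A call has exactly 8 rows; each row shifts and turns the pose as measured when the row begins, along the tool's axes as they then stand; what a row does not reach is not made up. The controller multiplies each number of a shift by 0.12 m and each number of a turn by 90 degrees. A row lasts 1/8 s, in which the tool goes at most 62.5 mm and 10.7 degrees, less where a joint would pass 70% of its speed; a pose out of reach is approached as far as the arm can. A call with a number of a shift or a turn outside -1 to 1 is refused whole. A call with a gripper value outside its range is refused whole. The fingers move at their own pace and stop on an object; "grip_force" is the grip in N (left out, the last holds). Time passes only in rows, so rows that do not move let the fingers close, or fill a call up. It gives the time, the measured TCP pose, the force and the opening at its end, in the units of the state.
- get_state(): the state, without advancing time (a new reading comes with each control period).
- get_image(name): name is "side" or "top" or "wrist"; returns a dict with "image" (400x640x3 uint8, blue, green, red), "depth" (400x640 float32, m along the optical axis (not along the pixel's ray), 0 where there is no reading), "mtx" (3x3 intrinsics, pixels), "view" (4x4, takes a point from world to camera coordinates); the wrist camera has in their place "mount" (4x4, takes a point from camera to tool coordinates, whose origin is the TCP and whose axes are the tool frame's). Camera axes: x right, y up, looking along -z (the intrinsics and any distortion apply to the point x, -y, -z); pixel columns grow to the right and rows downward; lengths in m; the calibration is good to about 2 mm. A picture is of the moment at which its call begins: read the wrist's pose just before it.
- sign_off(): hands the job in, once; it reports no verdict.
The state is a dict: "clock": time; "qpos": joint angles; "qd": joint speeds; "effort": joint torques, N m; "position": TCP position; "ee_rot": TCP orientation; "contact_force": force on the tool from outside, world axes, zero at the start; "moment": the same for the moment, N m; "width": finger opening in m.
Only numpy, scipy, OpenCV 4.12 (cv2) and the standard library are available. Lean on these libraries where they do the work, as an engineer would, in place of code of your own. Each camera call takes 0.05 s, during which the arm holds its last target. There are 200 camera calls.

## Task

Open the grey slug bin and prop up its lid (the prop rod that hangs from the lid's front edge can push it up one-handed): set the pin at the rod's foot fully home in the hole of the keeper plate on the bin's front, so that the collar sits on the plate and the lid stands open on the rod by itself. Feel for the hole and do it gently: never force the rod against the plate or the bin, and never let the lid drop. Leave the two slugs and the brush beside the bin where they are.

Things in the scene. Friction and masses are not known exactly. Their poses are not given: they have to be found in the camera images.
- bin: Grey sheet-steel bench bin, screwed down, 240 mm deep (x), 360 wide (y), 235 high. Origin under its centre, on the bench; x points from its front wall (plane x = -120 mm, robot side) to its rear, y along the front, z up. A keeper plate stands out from the front wall on the +y side. Slug_a and slug_b stand before its -y half, the brush lies off its +y side.
- plate_mid (a point): On the keeper plate's top face; bin frame x -166, y +100, z 168 mm, axes as the bin's. Steel plate 42 mm deep, 104 wide, 5 thick, rising to the front by 21 degrees (turned +0.368 rad about y), one round 10 mm hole through its middle. It is screwed on through slots: the hole's true centre is up to 10 mm either way along the bin's y from this point (x, z exact), not measured: see or feel it.
- lid: Flat grey lid, 175 mm deep, 372 wide, 0.5 to 1 kg. Origin: the clevis bolt that carries the rod's eye, before the lid's front edge; lid shut: bin frame x -150, y +100, z 225 mm. Hinge line along the bin's y at x +50, z 235. Free hinge: falls shut if not held, 1.3 rad at its stop; propped at about 0.9 rad (origin then at z 385). Loads the rod with 2 to 7 N.
- prop: Steel prop rod, 8 mm round, 247 mm from the eye to the tip, 150 g. Origin at the eye, which turns freely every way on the lid's clevis. At the start it leans forward and down over the plate's front edge, tip about 35 mm above the bench and up to 25 mm aside. Its own axes do not lie along the rod: take its direction from origin and prop_foot.
- prop_foot (a point): Centre of the flat tip of the 8 mm pin at the rod's lower end (1 mm chamfer). The pin is 14 mm long; above it a collar, 18 mm across and 7 thick with a rubber washer beneath, which sits on the plate when the pin is home: this point is then 14 mm below the hole's mouth along the rod, and the rod stands square to the plate (top leaning 21 degrees to the rear).
- prop_grip (a point): Middle of the black rubber sleeve, 13 mm across and 56 long, on the rod's axis 56 mm from the tip: the place to hold the rod, fingers to either side of it along the bin's y. With the pin home it is 42 mm above the plate and about 30 mm before the bin's front wall.
- slug_a: Loose sawn brass slug standing on end, 56 mm across, 40 high, 0.8 kg; origin at its underside's centre. Not to be disturbed.
- slug_b: Loose sawn brass slug standing on end, 56 mm across, 36 high, 0.7 kg; origin at its underside's centre. Not to be disturbed.
- brush: Loose hand brush lying on the bench; origin at its underside's centre. Not to be disturbed.

How it is judged:
By the outcome, as a careful person would: the job done as asked, in the order asked, and still so for the second after the job is handed in, with the robot touching nothing.
It also fails if it takes over 72 s, if anything falls off the work surface, if the arm or the gripper's body presses on something with over 40 N, if the wrist force passes 120 N, or if a joint passes its speed limit or range.

## Working session

There is one attempt and no reset: what is moved stays moved. The work goes in short steps, Python scripts to look and compute and a tool call to move; the robot and the scene stay as the last step left them, time stands still between calls to the robot, and variables do not carry over. Pictures are saved under pics/ and viewed, about 8 in all and at most 12, crops included, and the job is handed in when it is done.

Besides the shell and the picture viewer there is one more tool, called after "Call:" by a JSON object that holds its "api" and its "payload". arm_command: Moves the arm, as the interface text tells. Its arguments: {"type":"object","properties":{"series":{"type":"array","items":{"type":"object","properties":{"dp":{"type":"array","items":{"type":"number"}},"angular":{"type":"array","items":{"type":"number"}},"gripper":{"type":"number"}}}},"grip_force":{"type":"number"}},"required":["series"]}

```bash
mkdir -p pics; cat > h.py <<'E'
import numpy as np, cv2
from rig import get_state,get_image,sign_off,grip_depth
from scipy.spatial.transform import Rotation as R
def rot(q): return R.from_quat([q[1],q[2],q[3],q[0]]).as_matrix()
def cam2world(im,s=None):
    if 'view' in im: return np.linalg.inv(im['view'])
    T=np.eye(4);T[:3,:3]=rot(s['ee_rot']);T[:3,3]=s['position'];return T@im['mount']
def ray(im,u,v,s=None):
    T=cam2world(im,s);d=np.linalg.inv(im['mtx'])@[u,v,1];d=np.array([d[0],-d[1],-d[2]])
    return T[:3,3],T[:3,:3]@d   # scale = depth
def pt(im,u,v,s=None,dep=None):
    o,d=ray(im,u,v,s);return o+d*(im['depth'][int(round(v)),int(round(u))] if dep is None else dep)
def onz(im,u,v,z,s=None):
    o,d=ray(im,u,v,s);return o+d*(z-o[2])/d[2]
def proj(im,p,s=None):
    T=np.linalg.inv(cam2world(im,s));c=T[:3,:3]@p+T[:3,3];k=im['mtx']@[c[0],-c[1],-c[2]];return k[:2]/k[2]
def cross(o1,d1,o2,d2):
    A=np.stack([d1,-d2],1);t=np.linalg.lstsq(A,o2-o1,rcond=None)[0]
    a=o1+d1*t[0];b=o2+d2*t[1];return (a+b)/2,np.linalg.norm(a-b)
E
python3 - <<'E'
from h import *
import pickle
s=get_state();print(s,grip_depth if not callable(grip_depth) else grip_depth())
for n in('side','top'):
    im=get_image(n);cv2.imwrite(f'pics/{n}0.png',im['image']);pickle.dump((im,s),open(f'{n}0.pkl','wb'))
    print(n,[k for k in im],cam2world(im).round(3).tolist(),im['mtx'].tolist())
E
```

```text
{'clock': 0.0, 'qpos': array([-1.37103550e+00,  2.76615417e-01,  1.50616868e+00,  2.25009562e-05,
        1.36067522e+00, -1.21048305e-01]), 'qd': array([-0.00073326, -0.00018479,  0.00168164,  0.00050739,  0.00115815,
        0.00177042]), 'effort': array([-7.09517026e-04, -4.16766679e+01, -2.45802748e+01, -2.31081349e-04,
        1.11913652e-02,  1.12533607e-05]), 'position': array([ 0.18118661, -0.54514357,  0.23041389]), 'ee_rot': array([ 0.57295956,  0.4141774 ,  0.57391833, -0.41327009]), 'contact_force': array([ 0.38594885, -0.12908522,  0.40776356]), 'moment': array([-0.01551564, -0.02285621,  0.01380724]), 'width': 0.08537240994387466} 0.0187
side ['image', 'depth', 'mtx', 'view'] [[0.792, 0.321, -0.519, 0.211], [-0.61, 0.388, -0.691, -0.515], [-0.02, 0.864, 0.503, 0.549], [0.0, 0.0, 0.0, 1.0]] [[420.4422633755183, 0.0, 323.9899498641686], [0.0, 420.4422633755183, 203.05975715596202], [0.0, 0.0, 1.0]]
top ['image', 'depth', 'mtx', 'view'] [[-0.013, 0.989, -0.147, 0.499], [-1.0, -0.01, 0.022, 0.026], [0.02, 0.148, 0.989, 1.086], [0.0, 0.0, 0.0, 1.0]] [[448.88016383593873, 0.0, 315.79622706789235], [0.0, 448.88016383593873, 198.950331457871], [0.0, 0.0, 1.0]]
```

View pics/side0.png

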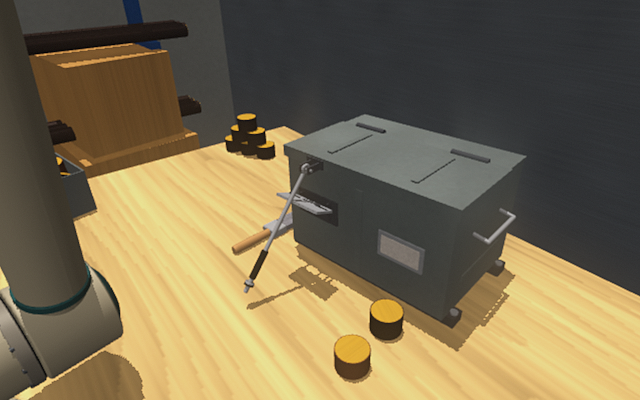

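View pics/top0.png

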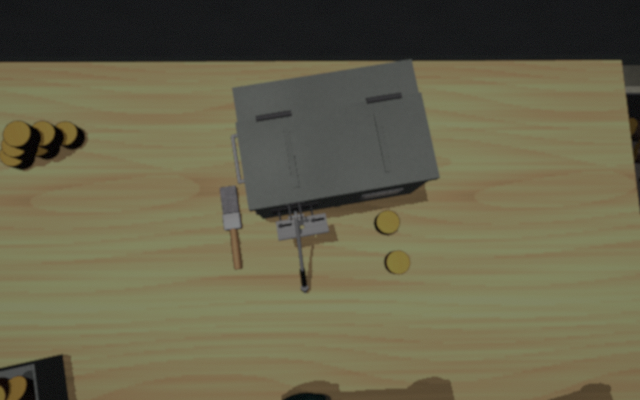

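The side view shows the rod eye at about (307,168), the sleeve at (259,264), the foot at (248,288) and the plate at (305,204). The top view shows the eye at about (297,217), the foot at (305,289) and the lid's front corners at about (250,210) and (437,179).

```bash
python3 - <<'E'
from h import *
import pickle
a,_=pickle.load(open('side0.pkl','rb'));b,_=pickle.load(open('top0.pkl','rb'))
for n,p,q in[('eye',(307,168),(297,217)),('sleeve',(259,264),(303,278)),('foot',(248,288),(305,289))]:
    print(n,cross(*ray(a,*p),*ray(b,*q)),pt(a,*p),pt(b,*q))
# lid top by depth in top & side
for n,im in(('side',a),('top',b)):
    D=im['depth'];vs,us=np.mgrid[0:400,0:640]
    o,_=ray(im,0,0);T=cam2world(im);K=np.linalg.inv(im['mtx'])
    d=np.stack([us,vs,np.ones_like(us)],-1)@K.T*[1,-1,-1]
    P=o+(d@T[:3,:3].T)*D[...,None]
    np.save(n+'P.npy',P)
    m=(D>0)&(P[...,2]>.222)&(P[...,2]<.25)&(P[...,0]>.3)&(abs(P[...,1])<.5)
    m=cv2.morphologyEx(m.astype(np.uint8),cv2.MORPH_OPEN,np.ones((5,5)))
    pts=P[m>0];print(n,len(pts),pts[:,2].mean(),pts[:,2].std())
    r=cv2.minAreaRect(pts[:,:2].astype(np.float32)*1000);print(r,cv2.boxPoints(r).round(0).tolist())
big=cv2.resize(a['image'][140:310,215:375],None,fx=5,fy=3.5,interpolation=cv2.INTER_CUBIC)
big2=cv2.resize(b['image'][190:300,270:345],None,fx=5,fy=5,interpolation=cv2.INTER_CUBIC)
big2=cv2.convertScaleAbs(big2,alpha=2)
cv2.imwrite('pics/crop.png',np.hstack([cv2.resize(a['image'][150:300,240:345],(420,600),interpolation=cv2.INTER_CUBIC),np.pad(big2,((0,50),(0,0),(0,0)))]) )
E
```

```text
eye (array([0.59282807, 0.04234224, 0.22853018]), np.float64(0.002647739639967752)) [0.58929613 0.03488053 0.23252709] [0.59133231 0.04297617 0.23192743]
sleeve (array([0.47343055, 0.03325454, 0.07898131]), np.float64(0.002260395563448951)) [0.47257233 0.02886398 0.08228075] [0.47255385 0.03372408 0.08405012]
foot (array([0.44625132, 0.02989218, 0.04041315]), np.float64(0.0007633658180955403)) [0.44575891 0.0297122  0.04075261] [0.44731347 0.02966946 0.05483086]
side 15944 0.23906577253058073 0.005193872055793407
((980.6690673828125, 130.67918395996094), (799.6762084960938, 701.740478515625), 2.024366617202759) [[569.0, 467.0], [593.0, -234.0], [1393.0, -206.0], [1368.0, 495.0]]
top 23303 0.24047163074544325 0.0022151932020949834
((756.5668334960938, -28.85565185546875), (251.49301147460938, 372.8762512207031), 9.291231155395508) [[602.0, 135.0], [663.0, -233.0], [911.0, -193.0], [851.0, 175.0]]
```

View pics/crop.png

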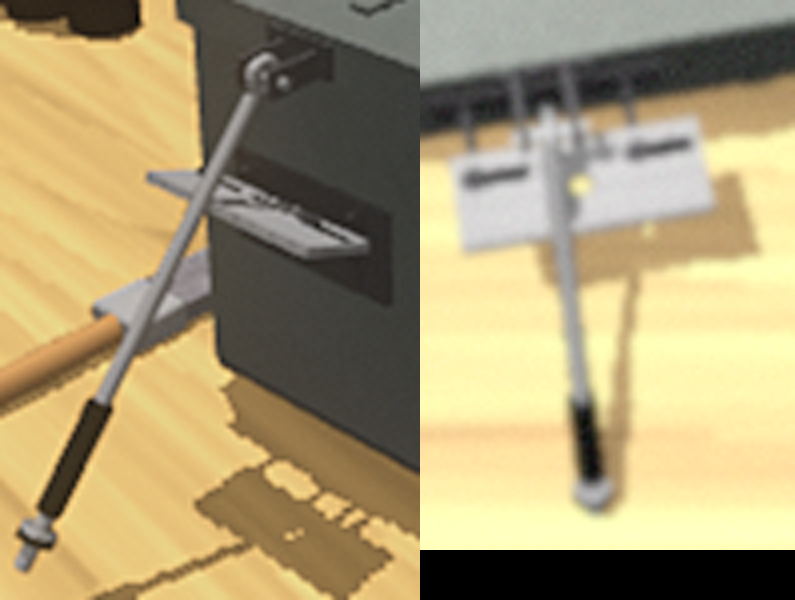

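The crop shows the hole as a bright spot in the plate at about (302,227) of the top image, with the rod hanging to its left and in front.

```bash
cat >> h.py <<'E'
yaw=np.arctan2(61,368)
Rb=R.from_euler('z',yaw).as_matrix(); Ob=np.array([.7566,-.0300,0])
def B(p): return Ob+Rb@np.array(p)      # bin->world
def toB(p): return Rb.T@(np.array(p)-Ob)
def toolR(pitch,lean=0):  # fingers pitched down, jaw along bin y; x fwd
    x=np.array([np.cos(pitch),0,-np.sin(pitch)]);z=np.array([0,1.,0])
    return Rb@np.stack([x,np.cross(z,x),z],1)
def plan(p1,R1,N,s=None):
    s=s or get_state();p=np.array(s['position']);M=rot(s['ee_rot'])
    best=min([R1,R1@np.diag([1,-1,-1])],key=lambda Q:R.from_matrix(M.T@Q).magnitude())
    w=R.from_matrix(M.T@best).as_rotvec()/N
    print('ang/row deg',np.degrees(np.linalg.norm(w)),'mm/row',1000*np.linalg.norm(p1-p)/N,'angular',(w/(np.pi/2)).round(4).tolist())
    for i in range(N):
        print('dp',(((M@R.from_rotvec(w*i).as_matrix()).T@(p1-p)/N)/.12).round(3).tolist())
E
python3 - <<'E'
from h import *
import pickle
a,_=pickle.load(open('side0.pkl','rb'));b,s=pickle.load(open('top0.pkl','rb'))
h=b['image'][222:233,296:310].astype(int);print((h[...,2]-h[...,0]))
h=onz(b,301.7,227,.168);print('hole',h,toB(h)*1000)
for n,p in[('eye',[.5928,.0423,.2285]),('foot',[.4463,.0299,.0404])]:print(n,toB(p)*1000)
for u,v in[(388,222),(398,262)]:print(onz(b,u,v,.04))
print(rot(s['ee_rot']).round(2).tolist())
d=np.array([.4463,.0299,.036])-B([-.15,.1,.225]);L=np.linalg.norm(d);g=B([-.15,.1,.225])+d/L*.191
print('rod len',L,'grip',g,toB(g),'rod pitch deg',np.degrees(np.arctan2(*-(Rb.T@d)[[0,2]])))
tp=np.arctan2(*-(Rb.T@d)[[0,2]]);Rt=toolR(tp)
pre=g+Rt[:,0]*(grip_depth-.09);print(pre);plan(pre,Rt,16)
E
```

```text
[[ 0  0 -1  1  1  1  0  1  1  1  0  0  1  1]
 [ 0  0  1  0  0  1  1  0  1  1  1  1  1  1]
 [ 0  0  1  1  5  9  9  7  3  1  1  1  1  1]
 [ 1  0  0  6 17 25 26 20  8  2  2  0  0  0]
 [ 1  1  1 12 27 35 36 30 15  5  2  1  0  0]
 [ 1  0  1 12 28 35 34 29 15  3  0  1  0  0]
 [-1  2  1  8 20 26 25 18  9  2 -1  0  1  1]
 [ 0  0  0  3  7 11 10  6  3  1  1  1  0  1]
 [ 0  0 -1  0  0  1  2  3  1  1  1  0  0  1]
 [ 1  0  0  1  1  1  1  1  1  1  2  1  1  1]
 [ 0 -1  0  0  0  0  0  1  1  0  0  1  1  1]]
hole [0.57760469 0.03480729 0.168     ] [-165.98785691   93.20589389  168.        ]
eye [-149.77181723   98.11285727  228.5       ]
foot [-296.32746551  109.83684804   40.4       ]
[ 0.59812303 -0.1662877   0.04      ]
[ 0.50496398 -0.18611298  0.04      ]
[[-0.0, 0.95, 0.32], [0.0, 0.32, -0.95], [-1.0, 0.0, -0.0]]
rod len 0.2392268604082658 grip [0.47572603 0.03276757 0.07410139] [-0.26682863  0.10785379  0.07410139] rod pitch deg 37.74773127246785
[0.42010706 0.02354812 0.11775025]
ang/row deg 3.309981843869663 mm/row 39.19458020764198 angular [0.0058, -0.0029, 0.0362]
dp [0.059, 0.211, -0.242]
dp [0.07, 0.206, -0.244]
dp [0.08, 0.199, -0.246]
dp [0.09, 0.192, -0.248]
dp [0.1, 0.184, -0.25]
dp [0.109, 0.176, -0.253]
dp [0.118, 0.167, -0.255]
dp [0.126, 0.158, -0.257]
dp [0.133, 0.148, -0.259]
dp [0.14, 0.138, -0.261]
dp [0.147, 0.128, -0.262]
dp [0.152, 0.117, -0.264]
dp [0.158, 0.106, -0.266]
dp [0.162, 0.094, -0.268]
dp [0.166, 0.082, -0.269]
dp [0.169, 0.07, -0.271]
```

Call:
{"api": "arm_command", "payload": {"series": [{"dp": [0.0, 0.21, -0.24], "angular": [0.006, -0.003, 0.036], "gripper": 60}, {"dp": [0.03, 0.206, -0.244], "angular": [0.006, -0.003, 0.036], "gripper": 60}, {"dp": [0.05, 0.2, -0.246], "angular": [0.006, -0.003, 0.036], "gripper": 60}, {"dp": [0.07, 0.19, -0.248], "angular": [0.006, -0.003, 0.036], "gripper": 60}, {"dp": [0.08, 0.184, -0.25], "angular": [0.006, -0.003, 0.036], "gripper": 60}, {"dp": [0.1, 0.176, -0.253], "angular": [0.006, -0.003, 0.036], "gripper": 60}, {"dp": [0.11, 0.167, -0.255], "angular": [0.006, -0.003, 0.036], "gripper": 60}, {"dp": [0.12, 0.158, -0.257], "angular": [0.006, -0.003, 0.036], "gripper": 60}]}}

```text
clock: 1.1
position: [0.3017, -0.2542, 0.1942]
ee_rot: [0.646, 0.55, 0.436, -0.3]
contact_force: [0.3, 0.2, -0.6]
width: 0.0603
```

Call:
{"api": "arm_command", "payload": {"series": [{"dp": [0.13, 0.148, -0.26], "angular": [0.006, -0.003, 0.036], "gripper": 60}, {"dp": [0.13, 0.138, -0.26], "angular": [0.006, -0.003, 0.036], "gripper": 60}, {"dp": [0.14, 0.128, -0.262], "angular": [0.006, -0.003, 0.036], "gripper": 60}, {"dp": [0.15, 0.117, -0.264], "angular": [0.006, -0.003, 0.036], "gripper": 60}, {"dp": [0.15, 0.106, -0.266], "angular": [0.006, -0.003, 0.036], "gripper": 60}, {"dp": [0.15, 0.094, -0.268], "angular": [0.006, -0.003, 0.036], "gripper": 60}, {"dp": [0.15, 0.082, -0.269], "angular": [0.006, -0.003, 0.036], "gripper": 60}, {"dp": [0.15, 0.07, -0.271], "angular": [0.006, -0.003, 0.036], "gripper": 60}]}}

```text
clock: 2.1
position: [0.4185, 0.0222, 0.1533]
ee_rot: [0.685, 0.651, 0.278, -0.174]
contact_force: [0.2, -0.6, 0.6]
width: 0.0602
```

```bash
python3 - <<'E'
from h import *
import pickle
s=get_state();print(s['clock'],s['position'],s['qpos'].round(3),rot(s['ee_rot']).round(3).tolist(),s['contact_force'],s['width'])
g=np.array([.4757,.0328,.0741]);Rt=toolR(np.radians(37.7))
plan(g+Rt[:,0]*(grip_depth-.09),Rt,8)
im=get_image('wrist');cv2.imwrite('pics/w1.png',im['image']);pickle.dump((im,s),open('w1.pkl','wb'))
print(proj(im,g,s))
E
```

```text
2.1 [0.41847194 0.02223988 0.15330868] [-0.714 -0.09   2.674  1.755  0.666 -0.855] [[0.785, 0.6, 0.154], [0.124, 0.092, -0.988], [-0.607, 0.795, -0.002]] [ 0.24011593 -0.55420039  0.5877498 ] 0.060179572661597236
ang/row deg 0.07784844599821476 mm/row 4.458315925979409 angular [-0.0006, 0.0005, -0.0004]
dp [0.024, -0.028, -0.001]
dp [0.024, -0.028, -0.001]
dp [0.024, -0.028, -0.001]
dp [0.024, -0.028, -0.001]
dp [0.024, -0.028, -0.001]
dp [0.024, -0.028, -0.001]
dp [0.024, -0.028, -0.001]
dp [0.024, -0.028, -0.001]
[318.77803174 227.63904083]
```

View pics/w1.png

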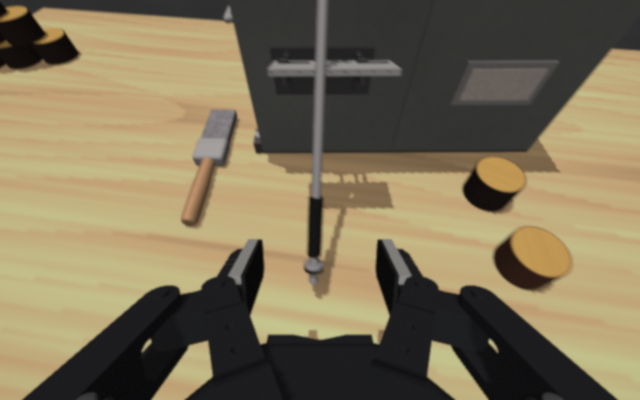

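The wrist view shows the sleeve middle at (315,226) against (319,228) predicted, so it is about 3 mm further left (+y). The elbow is near its limit, so I'll use a steeper tool pitch.

```bash
python3 - <<'E'
from h import *
import pickle
im,s0=pickle.load(open('w1.pkl','rb'))
g=np.array([.4757,.0328,.0741]);o,d=ray(im,315,226,s0)
t=(g-o)@d/(d@d);print('closest on ray',o+d*t,np.linalg.norm(o+d*t-g))
g=g+[-.0004,.0025,0];Rt=toolR(np.radians(53))
s=get_state();p1=g+Rt[:,0]*(grip_depth-.06);plan(p1,Rt,8,s)
print('toB tool err');print('final step along x',.06/.12/8)
E
```

```text
closest on ray [0.47639984 0.03633486 0.0748773 ] 0.0036863510983881176
ang/row deg 1.954941131739776 mm/row 7.057149632026374 angular [-0.0006, -0.0, -0.0217]
dp [0.056, -0.017, -0.0]
dp [0.057, -0.015, -0.0]
dp [0.057, -0.013, -0.0]
dp [0.058, -0.011, -0.0]
dp [0.058, -0.009, -0.0]
dp [0.058, -0.007, -0.0]
dp [0.059, -0.005, -0.0]
dp [0.059, -0.003, -0.0]
toB tool err
final step along x 0.0625
```

Call:
{"api": "arm_command", "payload": {"series": [{"dp": [0.056, -0.017, 0], "angular": [-0.001, 0, -0.022], "gripper": 60}, {"dp": [0.057, -0.015, 0], "angular": [-0.001, 0, -0.022], "gripper": 60}, {"dp": [0.057, -0.013, 0], "angular": [-0.001, 0, -0.022], "gripper": 60}, {"dp": [0.058, -0.011, 0], "angular": [-0.001, 0, -0.022], "gripper": 60}, {"dp": [0.058, -0.009, 0], "angular": [-0.001, 0, -0.022], "gripper": 60}, {"dp": [0.058, -0.007, 0], "angular": [-0.001, 0, -0.022], "gripper": 60}, {"dp": [0.059, -0.005, 0], "angular": [-0.001, 0, -0.022], "gripper": 60}, {"dp": [0.059, -0.003, 0], "angular": [-0.001, 0, -0.022], "gripper": 60}]}}

```text
clock: 3.15
position: [0.45, 0.0287, 0.1047]
ee_rot: [0.657, 0.599, 0.372, -0.268]
contact_force: [-0.4, -0.2, 0.7]
width: 0.0599
```

```bash
python3 - <<'E'
from h import *
s=get_state();print(s['position'],s['qpos'].round(3))
g=np.array([.4757,.0355,.0741])
Rt=toolR(np.radians(53));plan(g+Rt[:,0]*grip_depth,Rt,6,s)
E
```

```text
[0.45004133 0.02873484 0.10474379] [-0.317  0.02   2.448  1.227  0.29  -0.049]
ang/row deg 0.18577834823998635 mm/row 9.86409541863487 angular [0.0009, 0.0003, 0.0018]
dp [0.082, 0.005, -0.004]
dp [0.082, 0.005, -0.004]
dp [0.082, 0.005, -0.004]
dp [0.082, 0.004, -0.004]
dp [0.082, 0.004, -0.004]
dp [0.082, 0.004, -0.003]
```

Call:
{"api": "arm_command", "payload": {"series": [{"dp": [0.082, 0.005, -0.004], "angular": [0.001, 0, 0.002], "gripper": 60}, {"dp": [0.082, 0.005, -0.004], "angular": [0.001, 0, 0.002], "gripper": 60}, {"dp": [0.082, 0.005, -0.004], "angular": [0.001, 0, 0.002], "gripper": 60}, {"dp": [0.082, 0.004, -0.004], "angular": [0.001, 0, 0.002], "gripper": 60}, {"dp": [0.082, 0.004, -0.004], "angular": [0.001, 0, 0.002], "gripper": 60}, {"dp": [0.082, 0.004, -0.004], "angular": [0.001, 0, 0.002], "gripper": 60}, {"dp": [0, 0, 0], "angular": [0, 0, 0], "gripper": 30}, {"dp": [0, 0, 0], "angular": [0, 0, 0], "gripper": 30}]}}

```text
clock: 4.15
position: [0.4918, 0.031, 0.0601]
ee_rot: [0.66, 0.604, 0.362, -0.264]
contact_force: [-0.3, -0.8, 0.0]
width: 0.0304
```

```bash
python3 - <<'E'
from h import *
import pickle
s=get_state();print(s['position'],s['width'],s['contact_force'],s['qpos'].round(3))
im=get_image('wrist');pickle.dump((im,s),open('w2.pkl','wb'))
im2=get_image('side');pickle.dump(im2,open('s2.pkl','wb'))
cv2.imwrite('pics/w2.png',np.hstack([cv2.resize(im['image'][100:400,150:490],(397,350)),cv2.resize(im2['image'][140:340,180:380],(350,350))]))
E
```

```text
[0.4917644  0.03095861 0.06012034] 0.030377198357314943 [-0.28309992 -0.76757596  0.00929738] [-0.261  0.205  2.468  2.087  0.28  -0.881]
```

View pics/w2.png

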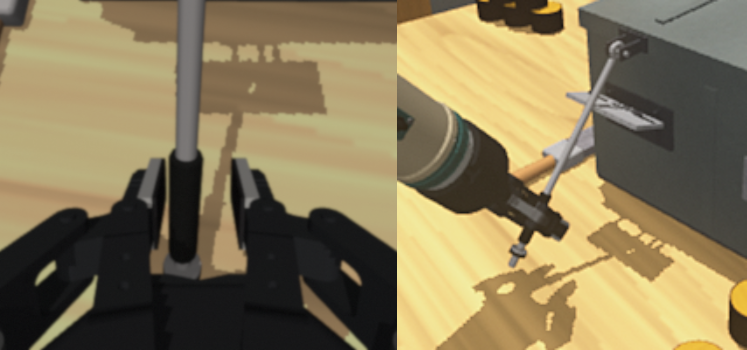

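The rod is between the pads, about 4 mm towards the left (+y) finger. I'll centre on it, then close.

Call:
{"api": "arm_command", "payload": {"series": [{"dp": [0, 0, -0.025], "angular": [0, 0, 0], "gripper": 30}, {"dp": [0, 0, -0.02], "angular": [0, 0, 0], "gripper": 30}, {"dp": [0, 0, 0], "angular": [0, 0, 0], "gripper": 20}, {"dp": [0, 0, 0], "angular": [0, 0, 0], "gripper": 10}, {"dp": [0, 0, 0], "angular": [0, 0, 0], "gripper": 5}, {"dp": [0, 0, 0], "angular": [0, 0, 0], "gripper": 5}, {"dp": [0, 0, 0], "angular": [0, 0, 0], "gripper": 5}, {"dp": [0, 0, 0], "angular": [0, 0, 0], "gripper": 5}], "grip_force": 60}}

```text
clock: 5.25
position: [0.4909, 0.0359, 0.0611]
ee_rot: [0.659, 0.605, 0.36, -0.265]
contact_force: [-0.1, -1.4, 1.3]
width: 0.0112
```

```bash
python3 - <<'E'
from h import *
s=get_state();M=rot(s['ee_rot']);gp=s['position']-M[:,0]*grip_depth
print(s['position'],s['width'],s['contact_force'],s['moment'],s['qpos'].round(3));print('grasp pt bin',toB(gp),'toolx bin',Rb.T@M[:,0],'z',Rb.T@M[:,2])
e=np.array([-.15,.1,.225]);print('dist eye-grasp',np.linalg.norm(toB(gp)-e),(e-toB(gp)))
E
```

```text
[0.49094445 0.0358696  0.06107146] 0.011245769340223869 [-0.13660133 -1.36153714  1.31053795] [ 0.02080614  0.31435882 -0.31901142] [-0.242  0.202  2.47   2.126  0.271 -0.898]
grasp pt bin [-0.26264563  0.10866872  0.07594035] toolx bin [ 0.60630183 -0.01301141 -0.79512816] z [-0.00955524 -0.99991315  0.00907643]
dist eye-grasp 0.18703733315140936 [ 0.11264563 -0.00866872  0.14905965]
```

Gripped (11 mm opening). Next I'll measure how the rod actually sits in the hand before lifting.

```bash
python3 - <<'E'
from h import *
import pickle
s=get_state();im=get_image('wrist');pickle.dump((im,s),open('w3.pkl','wb'))
sd=get_image('side');pickle.dump(sd,open('s3.pkl','wb'))
print(im['mtx'][0,0],im['mount'].round(3).tolist())
M=rot(s['ee_rot']);D=im['depth']
for v in range(0,350,12):
    row=D[v,250:390];ok=row>0.02
    if not ok.any():continue
    # nearest cluster around centre
    c=[u for u in range(290,345) if D[v,u]>.02]
    if not c:continue
    m=min(D[v,u] for u in c);near=[u for u in c if D[v,u]<m+.006]
    P=np.array([pt(im,u,v,s) for u in near]).mean(0)
    print(v,near[0],near[-1],'d%.3f'%m,'bin',(toB(P)*1000).round(1),'tool',(M.T@(P-s['position'])*1000).round(1))
E
```

```text
286.7162574034052 [[0.001, 0.291, -0.957, -0.143], [0.001, 0.957, 0.291, 0.074], [1.0, -0.001, 0.0, -0.001], [0.0, 0.0, 0.0, 1.0]]
0 321 344 d0.077 bin [-201.4  106.1  164.5] tool [-52.  102.4   2.8]
12 321 344 d0.079 bin [-203.1  106.1  162.4] tool [-51.3  99.7   2.8]
24 320 344 d0.080 bin [-205.1  106.1  160.2] tool [-50.8  96.9   2.7]
36 320 344 d0.082 bin [-206.7  106.   157.7] tool [-49.8  94.1   2.8]
48 319 344 d0.084 bin [-208.6  106.1  155.3] tool [-49.   91.1   2.8]
60 319 344 d0.085 bin [-210.7  105.9  152.8] tool [-48.3  87.9   3. ]
72 319 343 d0.086 bin [-212.9  106.1  150.3] tool [-47.6  84.7   2.8]
84 318 342 d0.088 bin [-214.9  106.3  147.4] tool [-46.6  81.3   2.5]
96 318 341 d0.090 bin [-217.2  106.4  144.6] tool [-45.7  77.8   2.4]
108 317 340 d0.092 bin [-219.8  106.7  141.9] tool [-45.2  74.1   2.2]
120 317 339 d0.094 bin [-222.2  106.8  138.8] tool [-44.1  70.3   2.1]
132 316 338 d0.097 bin [-224.6  107.1  135.4] tool [-42.9  66.3   1.8]
144 316 337 d0.099 bin [-227.3  107.1  132. ] tool [-41.9  62.1   1.7]
156 316 336 d0.100 bin [-230.2  107.3  128.7] tool [-41.
[... 450 characters left out ...]
35 d0.118 bin [-254.6  108.8  100.4] tool [-33.3  21.2   0. ]
252 309 332 d0.120 bin [-259.   109.1   96.6] tool [-32.9  15.4  -0.3]
264 291 344 d0.120 bin [-263.7  110.4   93.8] tool [-33.5  10.   -1.5]
276 290 344 d0.110 bin [-269.5  112.9  103.7] tool [-45.   11.4  -3.9]
288 290 344 d0.103 bin [-274.2  113.1  110. ] tool [-52.9  11.4  -4. ]
300 290 344 d0.089 bin [-278.5  114.7  123.6] tool [-66.3  16.3  -5.5]
312 290 344 d0.084 bin [-281.9  115.8  127.2] tool [-71.2  15.8  -6.5]
324 290 294 d0.078 bin [-284.8  117.8  131.7] tool [-76.6  16.1  -8.4]
336 290 293 d0.075 bin [-287.6  117.6  134.3] tool [-80.4  15.5  -8.2]
348 290 340 d0.073 bin [-290.8  111.9  132.6] tool [-80.9  12.   -2.5]
```

```bash
cat >> h.py <<'E'
from scipy.spatial.transform import Slerp
rd=np.array([-.241,.970,.033]);rd/=np.linalg.norm(rd);P0=np.array([-.0228,0,-.0006]);LF=.061
EY=.101
def rodstate(s):
    M=Rb.T@rot(s['ee_rot']);a=M@rd;p=toB(s['position'])+M@P0
    return M,p-a*LF,p+a*(.247-LF),a     # tool R in bin, foot, eye, axis (bin)
def eye(F):
    h=np.array([.05,.235]);f=np.array([F[0],F[2]]);r=.20025;L=np.sqrt(.247**2-(F[1]-EY)**2)
    d=h-f;D=np.linalg.norm(d);a=(L*L-r*r+D*D)/2/D;b=np.sqrt(L*L-a*a);n=np.array([-d[1],d[0]])/D
    e=f+d/D*a+n*b;return np.array([e[0],EY,e[1]])
def clr(F,E): # rod axis to plate front edge, >0 front side
    e=np.array([-.1856,.1755])-E[[0,2]];a=(F-E)[[0,2]];a/=np.linalg.norm(a);return (a[1]*e[0]-a[0]*e[1])*-1000
def pose(F,M,a):
    E=eye(F);n=(E-F)/np.linalg.norm(E-F);v=np.cross(a,n);ang=np.arctan2(np.linalg.norm(v),a@n)
    Q=R.from_rotvec(v/max(np.linalg.norm(v),1e-9)*ang).as_matrix()
    M1=Q@M;p=F+n*LF-M1@P0;return p,M1,E
def go(F1,N=8,s=None,show=True):
    s=s or get_state();M,F0,E0,a=rodstate(s);F1=np.array(F1)/1000
    print('t%.2f'%s['clock'],'foot',(F0*1e3).round(1),'eye',(E0*1e3).round(1),'phi %.1f'%np.degrees(np.arctan2(a[0],a[2])),'F',s['contact_force'].round(1),'Mo',s['moment'].round(2),'w',round(s['width']*1e3,1),'q',s['qpos'].round(2))
    pc,Mc=toB(s['position']),M
    for i in range(1,N+1):
        F=F0+(F1-F0)*i/N;p,M1,E=pose(F,M,a)
        dp=Mc.T@(p-pc)/.12;w=R.from_matrix(Mc.T@M1).as_rotvec()/(np.pi/2)
        if show:print(dp.round(3).tolist(),w.round(3).tolist(),'clr %.0f'%clr(F,E),'E',(E*1e3).round(0)[[0,2]])
        pc,Mc=p,M1
E
python3 - <<'E'
from h import *
go([-322,108,60])
for F in([-299,108,120],[-255,105,175],[-215,100,205],[-166,94,190],[-166,93,168]):
    F=np.array(F)/1e3;E=eye(F);print(F,E,clr(F,E))
E
```

```text
t5.35 foot [-303.2  111.3   31.6] eye [-148.9  103.4  224.3] phi 38.7 F [-0.  -2.5 -0.6] Mo [ 0.08  0.3  -0.36] w 11.3 q [-0.24  0.2   2.47  2.13  0.27 -0.9 ]
[-0.032, 0.002, 0.007] [0.005, 0.001, -0.004] clr 5 E [-150.  227.]
[-0.029, 0.001, 0.003] [-0.001, -0.0, -0.008] clr 7 E [-150.  229.]
[-0.029, 0.001, 0.003] [-0.001, -0.0, -0.008] clr 8 E [-150.  230.]
[-0.029, 0.001, 0.003] [-0.001, -0.0, -0.008] clr 10 E [-150.  232.]
[-0.029, 0.0, 0.003] [-0.001, -0.0, -0.008] clr 12 E [-150.  233.]
[-0.029, -0.0, 0.003] [-0.001, -0.0, -0.008] clr 14 E [-150.  235.]
[-0.029, -0.001, 0.003] [-0.001, -0.0, -0.008] clr 16 E [-150.  236.]
[-0.029, -0.001, 0.003] [-0.001, -0.0, -0.008] clr 18 E [-150.  237.]
[-0.299  0.108  0.12 ] [-0.13708872  0.101       0.3063994 ] 49.216593564190546
[-0.255  0.105  0.175] [-0.10020364  0.101       0.36743463] 53.762373758707255
[-0.215  0.1    0.205] [-0.0634313   0.101       0.40002546] 41.31622968307093
[-0.166  0.094  0.19 ] [-0.05048652  0.101       0.40821236] -10.538713931168383
[-0.166  0.093  0.168] [-0.06989088  0.101       0.39539401] -20.973518140513736
```

Call:
{"api": "arm_command", "payload": {"series": [{"dp": [-0.032, 0.002, 0.005], "angular": [0, 0, -0.008], "gripper": 5}, {"dp": [-0.03, 0.001, 0.003], "angular": [0, 0, -0.008], "gripper": 5}, {"dp": [-0.03, 0.001, 0.003], "angular": [0, 0, -0.008], "gripper": 5}, {"dp": [-0.03, 0.001, 0.003], "angular": [0, 0, -0.008], "gripper": 5}, {"dp": [-0.03, 0, 0.003], "angular": [0, 0, -0.008], "gripper": 5}, {"dp": [-0.03, 0, 0.003], "angular": [0, 0, -0.008], "gripper": 5}, {"dp": [-0.03, 0, 0.003], "angular": [0, 0, -0.008], "gripper": 5}, {"dp": [-0.03, 0, 0.003], "angular": [0, 0, -0.008], "gripper": 5}]}}

```text
clock: 6.35
position: [0.4677, 0.0305, 0.0798]
ee_rot: [0.643, 0.581, 0.397, -0.303]
contact_force: [1.4, -0.6, -1.6]
width: 0.0115
```

```bash
python3 -c "
from h import *
go([-299,108,115])"
```

```text
t6.35 foot [-330.2  109.7   56.8] eye [-153.8  102.1  229.5] phi 45.6 F [ 1.4 -0.6 -1.6] Mo [-0.06  0.45 -0.23] w 11.5 q [-0.23  0.1   2.38  0.86  0.25  0.39]
[-0.037, 0.059, 0.004] [0.002, 0.0, 0.001] clr 19 E [-150.  237.]
[-0.046, 0.06, 0.002] [-0.0, -0.0, 0.013] clr 25 E [-150.  248.]
[-0.043, 0.061, 0.002] [-0.0, -0.0, 0.011] clr 30 E [-149.  258.]
[-0.04, 0.061, 0.002] [-0.0, -0.0, 0.009] clr 34 E [-148.  268.]
[-0.038, 0.061, 0.002] [-0.0, -0.0, 0.008] clr 38 E [-146.  277.]
[-0.037, 0.062, 0.002] [-0.0, -0.0, 0.006] clr 41 E [-144.  286.]
[-0.035, 0.062, 0.002] [-0.0, -0.0, 0.005] clr 44 E [-141.  294.]
[-0.034, 0.062, 0.002] [-0.0, -0.0, 0.004] clr 47 E [-138.  303.]
```

Call:
{"api": "arm_command", "payload": {"series": [{"dp": [-0.037, 0.06, 0.003], "angular": [0, 0, 0.002], "gripper": 5}, {"dp": [-0.046, 0.06, 0.002], "angular": [0, 0, 0.012], "gripper": 5}, {"dp": [-0.043, 0.061, 0.002], "angular": [0, 0, 0.011], "gripper": 5}, {"dp": [-0.04, 0.061, 0.002], "angular": [0, 0, 0.009], "gripper": 5}, {"dp": [-0.038, 0.061, 0.002], "angular": [0, 0, 0.008], "gripper": 5}, {"dp": [-0.037, 0.062, 0.002], "angular": [0, 0, 0.006], "gripper": 5}, {"dp": [-0.035, 0.062, 0.002], "angular": [0, 0, 0.005], "gripper": 5}, {"dp": [-0.034, 0.062, 0.002], "angular": [0, 0, 0.004], "gripper": 5}]}}

```text
clock: 7.35
position: [0.4921, 0.036, 0.1417]
ee_rot: [0.654, 0.598, 0.374, -0.274]
contact_force: [-0.6, -1.3, -4.9]
width: 0.0112
```

```bash
python3 -c "
from h import *
go([-260,106,168])"
```

```text
t7.35 foot [-303.2  110.9  114.2] eye [-141.6  103.3  300.9] phi 40.9 F [-0.6 -1.3 -4.9] Mo [-0.11  0.89 -0.32] w 11.2 q [-0.23  0.01  2.3   0.72  0.34  0.55]
[-0.021, 0.069, 0.008] [0.004, 0.001, 0.001] clr 49 E [-137.  308.]
[-0.025, 0.07, 0.004] [-0.001, -0.001, 0.007] clr 51 E [-133.  316.]
[-0.023, 0.07, 0.004] [-0.001, -0.001, 0.005] clr 52 E [-129.  324.]
[-0.022, 0.07, 0.004] [-0.001, -0.0, 0.004] clr 52 E [-125.  332.]
[-0.021, 0.07, 0.004] [-0.001, -0.0, 0.003] clr 53 E [-121.  340.]
[-0.019, 0.07, 0.004] [-0.002, -0.0, 0.002] clr 53 E [-116.  347.]
[-0.018, 0.07, 0.005] [-0.002, -0.0, 0.001] clr 53 E [-111.  354.]
[-0.018, 0.07, 0.005] [-0.002, -0.0, 0.0] clr 53 E [-106.  361.]
```

Call:
{"api": "arm_command", "payload": {"series": [{"dp": [-0.021, 0.069, 0.006], "angular": [0, 0, 0.001], "gripper": 5}, {"dp": [-0.025, 0.07, 0.004], "angular": [-0.001, 0, 0.007], "gripper": 5}, {"dp": [-0.023, 0.07, 0.004], "angular": [-0.001, 0, 0.005], "gripper": 5}, {"dp": [-0.022, 0.07, 0.004], "angular": [-0.001, 0, 0.004], "gripper": 5}, {"dp": [-0.021, 0.07, 0.004], "angular": [-0.001, 0, 0.003], "gripper": 5}, {"dp": [-0.019, 0.07, 0.004], "angular": [-0.002, 0, 0.002], "gripper": 5}, {"dp": [-0.018, 0.07, 0.005], "angular": [-0.002, 0, 0.001], "gripper": 5}, {"dp": [-0.018, 0.07, 0.005], "angular": [-0.002, 0, 0], "gripper": 5}]}}

```text
clock: 8.35
position: [0.5369, 0.0396, 0.202]
ee_rot: [0.664, 0.599, 0.365, -0.258]
contact_force: [-1.7, -2.8, -2.3]
width: 0.0114
```

```bash
python3 -c "
from h import *
go([-215,101,207])"
```

```text
t8.35 foot [-257.3  106.1  172.5] eye [-103.   102.7  365.3] phi 38.7 F [-1.7 -2.8 -2.3] Mo [-0.06  0.78 -0.39] w 11.4 q [-0.2  -0.02  2.15  0.52  0.44  0.77]
[-0.003, 0.057, 0.008] [0.003, 0.001, 0.001] clr 53 E [-98. 370.]
[-0.004, 0.057, 0.005] [-0.002, -0.0, 0.002] clr 51 E [-93. 375.]
[-0.003, 0.057, 0.005] [-0.002, -0.0, 0.002] clr 50 E [-89. 379.]
[-0.002, 0.057, 0.005] [-0.002, -0.0, 0.001] clr 49 E [-84. 384.]
[-0.002, 0.057, 0.005] [-0.002, -0.0, 0.001] clr 47 E [-79. 389.]
[-0.001, 0.057, 0.006] [-0.002, -0.0, -0.0] clr 46 E [-73. 393.]
[-0.001, 0.057, 0.006] [-0.002, -0.0, -0.001] clr 44 E [-68. 397.]
[-0.0, 0.057, 0.006] [-0.002, -0.0, -0.001] clr 43 E [-62. 401.]
```

Call:
{"api": "arm_command", "payload": {"series": [{"dp": [-0.003, 0.057, 0.006], "angular": [0, 0, 0.001], "gripper": 5}, {"dp": [-0.004, 0.057, 0.005], "angular": [-0.002, 0, 0.002], "gripper": 5}, {"dp": [-0.003, 0.057, 0.005], "angular": [-0.002, 0, 0.002], "gripper": 5}, {"dp": [-0.002, 0.057, 0.005], "angular": [-0.002, 0, 0.001], "gripper": 5}, {"dp": [-0.002, 0.057, 0.005], "angular": [-0.002, 0, 0.001], "gripper": 5}, {"dp": [-0.001, 0.057, 0.006], "angular": [-0.002, 0, 0], "gripper": 5}, {"dp": [-0.001, 0.057, 0.006], "angular": [-0.002, 0, 0], "gripper": 5}, {"dp": [0, 0.057, 0.006], "angular": [-0.002, 0, -0.001], "gripper": 5}]}}

```text
clock: 9.35
position: [0.5823, 0.0428, 0.2397]
ee_rot: [0.672, 0.593, 0.365, -0.251]
contact_force: [0.0, -1.4, -2.3]
width: 0.0111
```

```bash
python3 - <<'E'
from h import *
import pickle
go([-168,94,193])
s=get_state();im=get_image('wrist');sd=get_image('side');tp=get_image('top');pickle.dump((s,im,sd,tp),open('p4.pkl','wb'))
M,F,E,a=rodstate(s)
for n,c in(('w',im),('s',sd),('t',tp)):print(n,proj(c,B(F),s),proj(c,B(E),s),proj(c,B([-.166,.093,.168]),s))
u=proj(sd,B(F));x,y=int(u[0]),int(u[1])
cv2.imwrite('pics/p4.png',np.hstack([cv2.resize(im['image'][:,:],(480,300)),cv2.resize(sd['image'][y-60:y+60,x-64:x+64],(320,300),interpolation=cv2.INTER_CUBIC)]))
E
```

```text
t9.35 foot [-211.7  100.5  209.6] eye [-59.3 102.7 404. ] phi 38.1 F [ 0.  -1.4 -2.3] Mo [-0.08  0.76 -0.51] w 11.1 q [-0.17  0.    2.02  0.41  0.52  0.89]
[0.034, 0.026, 0.009] [0.002, 0.0, 0.01] clr 36 E [-57. 404.]
[0.032, 0.026, 0.006] [-0.002, -0.001, 0.013] clr 30 E [-56. 405.]
[0.033, 0.025, 0.006] [-0.002, -0.001, 0.013] clr 24 E [-54. 406.]
[0.033, 0.024, 0.006] [-0.002, -0.001, 0.013] clr 18 E [-53. 407.]
[0.033, 0.023, 0.006] [-0.002, -0.001, 0.013] clr 12 E [-52. 408.]
[0.034, 0.022, 0.006] [-0.002, -0.001, 0.013] clr 6 E [-51. 408.]
[0.034, 0.021, 0.006] [-0.002, -0.001, 0.013] clr -1 E [-50. 409.]
[0.034, 0.02, 0.006] [-0.002, -0.001, 0.014] clr -7 E [-49. 409.]
w [316.18850539 346.60481452] [ 364.40375493 -668.65392883] [326.93778168 274.07526013]
s [280.00828558 189.68054374] [337.66993223  56.59319215] [303.30420114 202.08097241]
t [301.79768934 248.99994122] [282.32429835 147.84723009] [301.80016652 226.98830924]
```

View pics/p4.png

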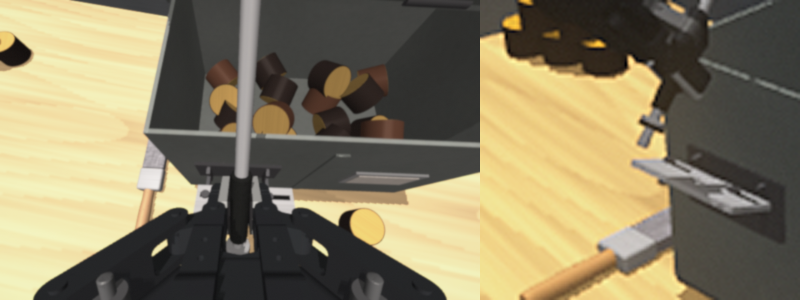

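The lid is open. The wrist view looks into the bin, and the side crop shows the tip at about (648,145) just before and above the plate's front edge. Next I'll go over the hole.

Call:
{"api": "arm_command", "payload": {"series": [{"dp": [0.034, 0.026, 0.005], "angular": [0, 0, 0.01], "gripper": 5}, {"dp": [0.032, 0.026, 0.005], "angular": [-0.002, 0, 0.013], "gripper": 5}, {"dp": [0.033, 0.025, 0.005], "angular": [-0.002, 0, 0.013], "gripper": 5}, {"dp": [0.033, 0.024, 0.005], "angular": [-0.002, 0, 0.013], "gripper": 5}, {"dp": [0.033, 0.023, 0.005], "angular": [-0.002, 0, 0.013], "gripper": 5}, {"dp": [0.034, 0.022, 0.005], "angular": [-0.002, 0, 0.013], "gripper": 5}, {"dp": [0.034, 0.021, 0.005], "angular": [-0.002, 0, 0.013], "gripper": 5}, {"dp": [0.034, 0.02, 0.005], "angular": [-0.002, 0, 0.013], "gripper": 5}]}}

```text
clock: 10.5
position: [0.6201, 0.0445, 0.2283]
ee_rot: [0.698, 0.613, 0.317, -0.192]
contact_force: [-37.2, -5.7, 23.7]
width: 0.0115
```

```bash
python3 - <<'E'
from h import *
import pickle
go([-165,95,182])
s=get_state();im=get_image('wrist');sd=get_image('side');tp=get_image('top');pickle.dump((s,im,sd,tp),open('p5.pkl','wb'))
M,F,E,a=rodstate(s)
for n,c in(('w',im),('s',sd),('t',tp)):print(n,proj(c,B(F),s),proj(c,B(F+a*.0175),s),proj(c,B([-.166,.093,.168]),s))
u=proj(sd,B(F));x,y=int(u[0]),int(u[1])
print(x,y)
cv2.imwrite('pics/p5.png',np.hstack([cv2.resize(im['image'][200:380,230:410],(360,360),interpolation=cv2.INTER_CUBIC),cv2.resize(sd['image'][y-30:y+30,x-36:x+36],(432,360),interpolation=cv2.INTER_CUBIC)]))
E
```

```text
t10.50 foot [-168.5   94.6  190.2] eye [-50.1 101.9 406.8] phi 28.7 F [-37.2  -5.7  23.7] Mo [ 0.09  1.55 -0.2 ] w 11.5 q [-0.2   0.06  2.12  1.01  0.31  0.27]
[0.003, -0.003, 0.001] [0.002, 0.0, 0.007] clr -9 E [-52. 407.]
[0.006, -0.004, -0.001] [0.0, -0.0, 0.003] clr -10 E [-53. 407.]
[0.006, -0.004, -0.001] [0.0, -0.0, 0.003] clr -11 E [-54. 406.]
[0.006, -0.004, -0.001] [0.0, -0.0, 0.003] clr -12 E [-54. 406.]
[0.006, -0.004, -0.001] [0.0, -0.0, 0.003] clr -13 E [-55. 405.]
[0.006, -0.004, -0.001] [0.0, -0.0, 0.003] clr -14 E [-56. 405.]
[0.006, -0.004, -0.001] [0.0, -0.0, 0.003] clr -15 E [-56. 405.]
[0.006, -0.004, -0.001] [0.0, -0.0, 0.003] clr -16 E [-57. 404.]
w [316.26064122 346.64518567] [317.14371994 328.0481056 ] [317.52302693 344.25401163]
s [301.12159324 191.57277989] [303.87755662 182.1986479 ] [303.30420114 202.08097241]
t [301.13526754 227.41714473] [300.04673134 222.60416481] [301.80016652 226.98830924]
301 191
```

View pics/p5.png

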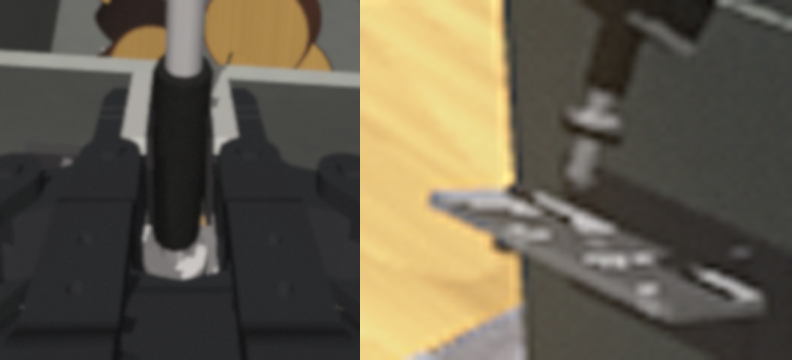

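Something is pressing with 37 N. The side view shows the tip clear above the plate, so it must be the fingertips on the bin's front wall, because the rod sits too deep in the jaws. I'll back off, lower the lid gently and regrasp nearer the fingertips.

```bash
python3 -c "
from h import *
go([-213,100,207])"
```

```text
t10.65 foot [-169.7   94.7  189. ] eye [-50.7 101.6 405.3] phi 28.8 F [-9.4 -4.  -0.7] Mo [-0.04  1.47 -0.53] w 11.0 q [-0.2   0.06  2.12  1.01  0.31  0.27]
[-0.04, -0.017, -0.004] [0.003, 0.001, -0.007] clr -1 E [-54. 406.]
[-0.035, -0.019, -0.005] [0.002, 0.001, -0.014] clr 5 E [-54. 406.]
[-0.035, -0.02, -0.005] [0.002, 0.001, -0.014] clr 11 E [-55. 405.]
[-0.034, -0.021, -0.005] [0.002, 0.001, -0.014] clr 17 E [-56. 405.]
[-0.034, -0.022, -0.005] [0.002, 0.001, -0.013] clr 23 E [-57. 404.]
[-0.034, -0.023, -0.005] [0.002, 0.001, -0.013] clr 29 E [-58. 403.]
[-0.033, -0.023, -0.005] [0.002, 0.001, -0.013] clr 35 E [-60. 403.]
[-0.033, -0.024, -0.005] [0.002, 0.001, -0.013] clr 41 E [-61. 402.]
```

Call:
{"api": "arm_command", "payload": {"series": [{"dp": [-0.04, -0.017, -0.004], "angular": [0.002, 0, -0.007], "gripper": 5}, {"dp": [-0.035, -0.019, -0.005], "angular": [0.002, 0, -0.014], "gripper": 5}, {"dp": [-0.035, -0.02, -0.005], "angular": [0.002, 0, -0.014], "gripper": 5}, {"dp": [-0.034, -0.021, -0.005], "angular": [0.002, 0, -0.014], "gripper": 5}, {"dp": [-0.034, -0.022, -0.005], "angular": [0.002, 0, -0.013], "gripper": 5}, {"dp": [-0.034, -0.023, -0.005], "angular": [0.002, 0, -0.013], "gripper": 5}, {"dp": [-0.033, -0.023, -0.005], "angular": [0.002, 0, -0.013], "gripper": 5}, {"dp": [-0.033, -0.024, -0.005], "angular": [0.002, 0, -0.013], "gripper": 5}]}}

```text
clock: 11.65
position: [0.5779, 0.0402, 0.2334]
ee_rot: [0.67, 0.595, 0.362, -0.256]
contact_force: [-0.8, -1.4, -2.5]
width: 0.0112
```

```bash
python3 -c "
from h import *
go([-258,105,172])"
```

```text
t11.65 foot [-216.6   99.3  203.5] eye [-63.6  99.6 397.5] phi 38.3 F [-0.8 -1.4 -2.5] Mo [-0.05  0.68 -0.35] w 11.2 q [-0.17  0.    2.04  0.41  0.5   0.9 ]
[-0.005, -0.053, -0.009] [-0.002, -0.001, 0.006] clr 43 E [-71. 395.]
[-0.001, -0.054, -0.006] [0.002, 0.0, -0.0] clr 45 E [-76. 391.]
[-0.0, -0.054, -0.006] [0.002, 0.0, -0.001] clr 47 E [-81. 387.]
[0.0, -0.054, -0.006] [0.002, 0.0, -0.001] clr 48 E [-85. 383.]
[0.001, -0.054, -0.006] [0.002, 0.0, -0.002] clr 50 E [-90. 378.]
[0.001, -0.054, -0.006] [0.002, 0.001, -0.002] clr 51 E [-94. 374.]
[0.002, -0.054, -0.006] [0.002, 0.001, -0.003] clr 53 E [-99. 369.]
[0.002, -0.055, -0.006] [0.002, 0.001, -0.003] clr 54 E [-103.  364.]
```

Call:
{"api": "arm_command", "payload": {"series": [{"dp": [-0.004, -0.053, -0.008], "angular": [0, 0, 0.003], "gripper": 5}, {"dp": [-0.001, -0.054, -0.006], "angular": [0.002, 0, 0], "gripper": 5}, {"dp": [0, -0.054, -0.006], "angular": [0.002, 0, -0.001], "gripper": 5}, {"dp": [0, -0.054, -0.006], "angular": [0.002, 0, -0.001], "gripper": 5}, {"dp": [0.001, -0.054, -0.006], "angular": [0.002, 0, -0.002], "gripper": 5}, {"dp": [0.001, -0.054, -0.006], "angular": [0.002, 0, -0.002], "gripper": 5}, {"dp": [0.002, -0.054, -0.006], "angular": [0.002, 0, -0.003], "gripper": 5}, {"dp": [0.002, -0.055, -0.006], "angular": [0.002, 0, -0.003], "gripper": 5}]}}

```text
clock: 12.65
position: [0.533, 0.0383, 0.1977]
ee_rot: [0.661, 0.6, 0.364, -0.265]
contact_force: [-0.7, -2.9, -3.9]
width: 0.011
```

```bash
python3 -c "
from h import *
go([-305,110,110])"
```

```text
t12.65 foot [-261.7  106.2  168.6] eye [-105.7  100.7  360.1] phi 39.2 F [-0.7 -2.9 -3.9] Mo [-0.08  0.8  -0.39] w 11.0 q [-0.2  -0.02  2.16  0.5   0.44  0.81]
[0.02, -0.073, -0.005] [0.0, 0.0, 0.002] clr 54 E [-112.  353.]
[0.022, -0.073, -0.004] [0.001, 0.0, -0.001] clr 54 E [-117.  346.]
[0.023, -0.073, -0.004] [0.001, 0.0, -0.002] clr 53 E [-122.  338.]
[0.024, -0.073, -0.004] [0.001, 0.0, -0.003] clr 52 E [-126.  330.]
[0.025, -0.073, -0.004] [0.001, 0.0, -0.004] clr 51 E [-131.  322.]
[0.027, -0.073, -0.003] [0.001, 0.0, -0.005] clr 50 E [-134.  313.]
[0.028, -0.073, -0.003] [0.001, 0.0, -0.006] clr 48 E [-138.  304.]
[0.03, -0.073, -0.003] [0.001, 0.001, -0.008] clr 46 E [-141.  295.]
```

Call:
{"api": "arm_command", "payload": {"series": [{"dp": [0.02, -0.073, -0.005], "angular": [0, 0, 0.002], "gripper": 5}, {"dp": [0.022, -0.073, -0.004], "angular": [0.001, 0, -0.001], "gripper": 5}, {"dp": [0.023, -0.073, -0.004], "angular": [0.001, 0, -0.002], "gripper": 5}, {"dp": [0.024, -0.073, -0.004], "angular": [0.001, 0, -0.003], "gripper": 5}, {"dp": [0.025, -0.073, -0.004], "angular": [0.001, 0, -0.004], "gripper": 5}, {"dp": [0.027, -0.073, -0.003], "angular": [0.001, 0, -0.005], "gripper": 5}, {"dp": [0.028, -0.073, -0.003], "angular": [0.001, 0, -0.006], "gripper": 5}, {"dp": [0.03, -0.073, -0.003], "angular": [0.001, 0, -0.008], "gripper": 5}]}}

```text
clock: 13.65
position: [0.4886, 0.0337, 0.1334]
ee_rot: [0.651, 0.596, 0.375, -0.282]
contact_force: [-1.6, -1.4, -3.8]
width: 0.0113
```

```bash
python3 -c "
from h import *
go([-322,109,58])"
```

```text
t13.65 foot [-307.4  109.7  106.7] eye [-143.3  101.1  291.1] phi 41.7 F [-1.6 -1.4 -3.8] Mo [-0.07  0.87 -0.44] w 11.3 q [-0.23  0.02  2.31  0.7   0.32  0.57]
[0.036, -0.042, 0.001] [0.0, 0.0, -0.003] clr 42 E [-144.  284.]
[0.034, -0.041, 0.0] [-0.0, -0.0, -0.001] clr 39 E [-146.  278.]
[0.035, -0.041, 0.0] [-0.0, -0.0, -0.002] clr 36 E [-147.  271.]
[0.036, -0.041, 0.0] [-0.0, 0.0, -0.002] clr 32 E [-148.  264.]
[0.036, -0.041, 0.0] [-0.0, 0.0, -0.003] clr 29 E [-149.  258.]
[0.037, -0.041, 0.0] [-0.0, 0.0, -0.004] clr 25 E [-150.  250.]
[0.038, -0.041, 0.0] [-0.0, 0.0, -0.005] clr 21 E [-150.  243.]
[0.039, -0.041, 0.0] [-0.0, 0.0, -0.006] clr 16 E [-150.  235.]
```

Call:
{"api": "arm_command", "payload": {"series": [{"dp": [0.036, -0.042, 0], "angular": [0, 0, -0.003], "gripper": 5}, {"dp": [0.034, -0.041, 0], "angular": [0, 0, -0.001], "gripper": 5}, {"dp": [0.035, -0.041, 0], "angular": [0, 0, -0.002], "gripper": 5}, {"dp": [0.036, -0.041, 0], "angular": [0, 0, -0.002], "gripper": 5}, {"dp": [0.036, -0.041, 0], "angular": [0, 0, -0.003], "gripper": 5}, {"dp": [0.037, -0.041, 0], "angular": [0, 0, -0.004], "gripper": 5}, {"dp": [0.038, -0.041, 0], "angular": [0, 0, -0.005], "gripper": 5}, {"dp": [0.039, -0.041, 0], "angular": [0, 0, -0.006], "gripper": 5}]}}

```text
clock: 14.65
position: [0.4745, 0.0299, 0.0788]
ee_rot: [0.646, 0.586, 0.388, -0.297]
contact_force: [-1.6, -1.0, -3.8]
width: 0.0116
```

```bash
python3 -c "
from h import *
go([-308,110,36])"
```

```text
t14.65 foot [-323.   108.2   54.5] eye [-150.9  100.2  231.5] phi 44.2 F [-1.6 -1.  -3.8] Mo [-0.12  0.94 -0.31] w 11.6 q [-0.23  0.12  2.39  1.03  0.22  0.21]
[0.021, 0.004, -0.003] [-0.001, -0.0, 0.004] clr 12 E [-150.  230.]
[0.019, 0.004, -0.002] [0.001, -0.0, 0.007] clr 11 E [-150.  230.]
[0.02, 0.003, -0.002] [0.001, -0.0, 0.007] clr 10 E [-150.  229.]
[0.02, 0.003, -0.002] [0.001, -0.0, 0.006] clr 9 E [-150.  229.]
[0.02, 0.003, -0.002] [0.001, -0.0, 0.006] clr 8 E [-150.  228.]
[0.02, 0.003, -0.002] [0.001, -0.0, 0.006] clr 7 E [-150.  227.]
[0.02, 0.002, -0.002] [0.001, -0.0, 0.006] clr 6 E [-150.  226.]
[0.02, 0.002, -0.002] [0.001, -0.0, 0.006] clr 5 E [-150.  226.]
```

Call:
{"api": "arm_command", "payload": {"series": [{"dp": [0.021, 0.003, -0.002], "angular": [0, 0, 0.005], "gripper": 5}, {"dp": [0.02, 0.002, -0.002], "angular": [0, 0, 0.006], "gripper": 5}, {"dp": [0.02, 0.002, -0.002], "angular": [0, 0, 0.006], "gripper": 5}, {"dp": [0.02, 0.002, -0.002], "angular": [0, 0, 0.006], "gripper": 5}, {"dp": [0.02, 0.001, -0.002], "angular": [0, 0, 0.006], "gripper": 5}, {"dp": [0.02, 0, -0.002], "angular": [0, 0, 0.006], "gripper": 5}, {"dp": [0.02, -0.002, -0.002], "angular": [0, 0, 0.006], "gripper": 5}, {"dp": [0.02, -0.004, -0.002], "angular": [0, 0, 0.006], "gripper": 5}]}}

```text
clock: 15.65
position: [0.4895, 0.0278, 0.0623]
ee_rot: [0.661, 0.596, 0.361, -0.276]
contact_force: [0.5, -0.5, -1.2]
width: 0.0111
```

```bash
python3 -c "
from h import *
go([-304,110,32])"
```

```text
t15.65 foot [-306.6  103.3   33.9] eye [-148.2   97.9  223.4] phi 39.9 F [ 0.5 -0.5 -1.2] Mo [-0.06  0.28 -0.07] w 11.1 q [-0.24  0.19  2.45  2.03  0.23 -0.8 ]
[-0.003, 0.002, -0.011] [-0.005, -0.002, 0.007] clr 4 E [-150.  225.]
[0.002, 0.001, -0.005] [0.002, 0.0, 0.001] clr 4 E [-150.  225.]
[0.002, 0.001, -0.005] [0.002, 0.0, 0.001] clr 3 E [-150.  225.]
[0.002, 0.001, -0.005] [0.002, 0.0, 0.001] clr 3 E [-150.  225.]
[0.002, 0.001, -0.005] [0.002, 0.0, 0.001] clr 3 E [-150.  225.]
[0.002, 0.001, -0.005] [0.002, 0.0, 0.001] clr 3 E [-150.  225.]
[0.002, 0.001, -0.005] [0.002, 0.0, 0.001] clr 3 E [-150.  225.]
[0.002, 0.001, -0.005] [0.002, 0.0, 0.001] clr 3 E [-150.  225.]
```

Call:
{"api": "arm_command", "payload": {"series": [{"dp": [0, 0, 0], "angular": [0, 0, 0], "gripper": 15}, {"dp": [0, 0, 0], "angular": [0, 0, 0], "gripper": 22}, {"dp": [0, 0, 0], "angular": [0, 0, 0], "gripper": 30}, {"dp": [0, 0, 0], "angular": [0, 0, 0], "gripper": 30}, {"dp": [-0.02, -0.012, 0], "angular": [0, 0, 0], "gripper": 30}, {"dp": [-0.02, -0.012, 0], "angular": [0, 0, 0], "gripper": 30}, {"dp": [-0.02, -0.012, 0], "angular": [0, 0, 0], "gripper": 30}, {"dp": [-0.02, -0.012, 0], "angular": [0, 0, 0], "gripper": 30}]}}

```text
clock: 16.65
position: [0.4811, 0.0256, 0.0685]
ee_rot: [0.663, 0.596, 0.36, -0.275]
contact_force: [-0.5, -0.0, -0.5]
width: 0.0302
```

```bash
cat > fit.py <<'E'
from h import *
def fit():
    s=get_state();im=get_image('wrist');M=rot(s['ee_rot']);D=im['depth'];out=[]
    for v in range(20,262,4):
        c=[u for u in range(270,400) if .03<D[v,u]<.2]
        if not c: continue
        m=min(D[v,u] for u in c);n=[u for u in c if D[v,u]<m+.006]
        if not 12<len(n)<40:continue
        out.append(np.r_[M.T@(np.mean([pt(im,u,v,s) for u in n],0)-s['position'])*1000,v,len(n)])
    return s,im,np.array(out)
if __name__=='__main__':
    s,im,o=fit();print(s['position'],s['width'],s['contact_force']);print(o.round(1)[::3])
    k=o[(o[:,4]<28)&(o[:,1]>28)];px=np.polyfit(k[:,1],k[:,0],1);pz=np.polyfit(k[:,1],k[:,2],1);print('x(y)',px,'z(y)',pz)
E
python3 fit.py
```

```text
[0.48106091 0.02558751 0.06847756] 0.030191194279655702 [-0.54525893 -0.01887932 -0.47393805]
[[-3.960e+01  1.008e+02 -3.000e-01  2.000e+01  2.500e+01]
 [-3.890e+01  9.760e+01 -1.000e-01  3.200e+01  2.400e+01]
 [-3.810e+01  9.430e+01 -3.000e-01  4.400e+01  2.300e+01]
 [-3.700e+01  9.080e+01 -3.000e-01  5.600e+01  2.300e+01]
 [-3.620e+01  8.720e+01 -4.000e-01  6.800e+01  2.200e+01]
 [-3.500e+01  8.350e+01 -4.000e-01  8.000e+01  2.200e+01]
 [-3.410e+01  7.960e+01 -4.000e-01  9.200e+01  2.200e+01]
 [-3.300e+01  7.550e+01 -6.000e-01  1.040e+02  2.100e+01]
 [-3.170e+01  7.130e+01 -6.000e-01  1.160e+02  2.100e+01]
 [-3.090e+01  6.690e+01 -8.000e-01  1.280e+02  2.000e+01]
 [-2.940e+01  6.220e+01 -8.000e-01  1.400e+02  2.000e+01]
 [-2.800e+01  5.730e+01 -7.000e-01  1.520e+02  2.000e+01]
 [-2.660e+01  5.220e+01 -1.000e+00  1.640e+02  1.900e+01]
 [-2.540e+01  4.690e+01 -1.000e+00  1.760e+02  1.900e+01]
 [-2.400e+01  4.130e+01 -1.200e+00  1.880e+02  1.800e+01]
 [-2.240e+01  3.540e+01 -1.200e+00  2.000e+02  1.800e+01]
 [-2.070e+01  2.910e+01 -1.200e+00  2.120e+02  1.800e+01]
 [-2.140e+01  2.360e+01 -1.200e+00  2.240e+02  2.600e+01]
 [-1.950e+01  1.670e+01 -1.400e+00  2.360e+02  2.500e+01]
 [-2.710e+01  1.040e+01 -7.000e-01  2.560e+02  3.200e+01]]
x(y) [ -0.26564195 -12.94332948] z(y) [ 0.01427541 -1.6456492 ]
```

Call:
{"api": "arm_command", "payload": {"series": [{"dp": [0.012, 0, -0.007], "angular": [0, 0, 0], "gripper": 30}, {"dp": [0.012, 0, -0.007], "angular": [0, 0, 0], "gripper": 30}, {"dp": [0, 0, 0], "angular": [0, 0, 0], "gripper": 20}, {"dp": [0, 0, 0], "angular": [0, 0, 0], "gripper": 12}, {"dp": [0, 0, 0], "angular": [0, 0, 0], "gripper": 5}, {"dp": [0, 0, 0], "angular": [0, 0, 0], "gripper": 5}, {"dp": [0, 0, 0], "angular": [0, 0, 0], "gripper": 5}, {"dp": [0, 0, 0], "angular": [0, 0, 0], "gripper": 5}], "grip_force": 60}}

```text
clock: 17.7
position: [0.4825, 0.0272, 0.066]
ee_rot: [0.663, 0.596, 0.36, -0.276]
contact_force: [0.1, -1.2, 0.3]
width: 0.0109
```

```bash
python3 fit.py | grep -v '^ \['; python3 -c "
from fit import *
s,im,o=fit();print(o[(o[:,1]<34)].round(1))"
```

```text
[0.48248726 0.02716824 0.06597555] 0.010916548339604284 [ 0.0517739  -1.18484227  0.30762608]
[[-4.250e+01  1.001e+02  7.000e-01  2.000e+01  2.600e+01]
x(y) [ -0.26667625 -15.54431052] z(y) [ 0.01440176 -0.75362676]
[[-24.2  32.2  -0.3 208.   18. ]
 [-23.6  30.2  -0.3 212.   18. ]
 [-22.   27.7  -0.5 216.   27. ]
 [-22.9  26.1  -0.3 220.   28. ]
 [-24.   24.6  -0.3 224.   26. ]
 [-23.9  22.6  -0.5 228.   25. ]
 [-23.   20.3  -0.5 232.   25. ]
 [-22.7  18.1  -0.3 236.   24. ]
 [-22.   15.8  -0.5 240.   25. ]
 [-21.3  13.4  -0.5 244.   25. ]
 [-27.5  10.6  -0.7 256.   30. ]
 [-30.8  10.4  -0.5 260.   29. ]]
```

```bash
cat >> h.py <<'E'
rd=np.array([-.2667,1,.0144]);rd/=np.linalg.norm(rd);P0=np.array([-.0117,0,-.0005]);LF=.056;EY=.100
E
python3 -c "
from h import *
go([-322,105,58])"
```

```text
t17.80 foot [-303.   102.1   31.8] eye [-148.4  102.1  224.3] phi 38.8 F [-1.1 -0.3 -0.3] Mo [-0.02  0.24 -0.12] w 10.8 q [-0.25  0.17  2.46  2.01  0.23 -0.79]
[-0.032, 0.0, 0.002] [0.006, 0.002, -0.002] clr 5 E [-150.  227.]
[-0.028, 0.0, -0.001] [0.001, 0.0, -0.008] clr 7 E [-150.  228.]
[-0.028, -0.0, -0.002] [0.001, 0.0, -0.008] clr 8 E [-150.  230.]
[-0.028, -0.0, -0.002] [0.001, 0.0, -0.008] clr 10 E [-150.  231.]
[-0.028, -0.001, -0.002] [0.001, 0.0, -0.008] clr 11 E [-150.  232.]
[-0.028, -0.001, -0.002] [0.001, 0.0, -0.008] clr 13 E [-150.  233.]
[-0.028, -0.002, -0.002] [0.001, 0.0, -0.008] clr 15 E [-150.  234.]
[-0.028, -0.002, -0.002] [0.001, 0.0, -0.008] clr 16 E [-150.  235.]
```

Call:
{"api": "arm_command", "payload": {"series": [{"dp": [-0.032, 0, 0], "angular": [0, 0, -0.006], "gripper": 5}, {"dp": [-0.028, 0, 0], "angular": [0, 0, -0.008], "gripper": 5}, {"dp": [-0.028, 0, 0], "angular": [0, 0, -0.008], "gripper": 5}, {"dp": [-0.028, 0, 0], "angular": [0, 0, -0.008], "gripper": 5}, {"dp": [-0.028, 0, 0], "angular": [0, 0, -0.008], "gripper": 5}, {"dp": [-0.028, 0, 0], "angular": [0, 0, -0.008], "gripper": 5}, {"dp": [-0.028, 0, 0], "angular": [0, 0, -0.008], "gripper": 5}, {"dp": [-0.028, 0, 0], "angular": [0, 0, -0.008], "gripper": 5}]}}

```text
clock: 18.8
position: [0.461, 0.0259, 0.0842]
ee_rot: [0.644, 0.576, 0.393, -0.313]
contact_force: [2.0, 0.1, -2.0]
width: 0.0104
```

```bash
sed -i 's/EY=.100$/EY=.1015/' h.py; python3 -c "
from h import *
go([-299,101,118])"
```

```text
t18.80 foot [-328.1  104.8   54.9] eye [-152.6  102.8  228.7] phi 45.3 F [ 2.   0.1 -2. ] Mo [-0.06  0.41 -0.16] w 10.4 q [-0.22  0.08  2.37  0.7   0.25  0.55]
[-0.045, 0.059, 0.007] [0.002, 0.001, 0.005] clr 19 E [-150.  238.]
[-0.05, 0.059, 0.004] [-0.001, -0.0, 0.012] clr 25 E [-150.  249.]
[-0.047, 0.06, 0.004] [-0.001, -0.0, 0.009] clr 30 E [-149.  259.]
[-0.045, 0.06, 0.004] [-0.001, -0.0, 0.008] clr 35 E [-147.  269.]
[-0.043, 0.061, 0.005] [-0.001, -0.0, 0.006] clr 39 E [-145.  279.]
[-0.041, 0.061, 0.005] [-0.001, -0.0, 0.005] clr 42 E [-143.  288.]
[-0.04, 0.062, 0.005] [-0.001, -0.0, 0.004] clr 45 E [-141.  297.]
[-0.039, 0.062, 0.005] [-0.001, -0.0, 0.002] clr 48 E [-138.  305.]
```

Call:
{"api": "arm_command", "payload": {"series": [{"dp": [-0.045, 0.059, 0.006], "angular": [0, 0, 0.005], "gripper": 5}, {"dp": [-0.05, 0.059, 0.004], "angular": [-0.001, 0, 0.012], "gripper": 5}, {"dp": [-0.047, 0.06, 0.004], "angular": [-0.001, 0, 0.009], "gripper": 5}, {"dp": [-0.045, 0.06, 0.004], "angular": [-0.001, 0, 0.008], "gripper": 5}, {"dp": [-0.043, 0.061, 0.005], "angular": [-0.001, 0, 0.006], "gripper": 5}, {"dp": [-0.041, 0.061, 0.005], "angular": [-0.001, 0, 0.005], "gripper": 5}, {"dp": [-0.04, 0.062, 0.005], "angular": [-0.001, 0, 0.004], "gripper": 5}, {"dp": [-0.039, 0.062, 0.005], "angular": [-0.001, 0, 0.002], "gripper": 5}]}}

```text
clock: 19.8
position: [0.4833, 0.0292, 0.1496]
ee_rot: [0.657, 0.588, 0.376, -0.286]
contact_force: [-1.3, -0.9, -4.8]
width: 0.0109
```

```bash
python3 -c "
from h import *
go([-260,99,170])"
```

```text
t19.80 foot [-303.3  103.8  117.2] eye [-140.6  104.2  303. ] phi 41.2 F [-1.3 -0.9 -4.8] Mo [-0.15  0.9  -0.35] w 10.9 q [-0.23 -0.02  2.28  0.56  0.37  0.7 ]
[-0.021, 0.068, 0.01] [0.005, 0.001, 0.001] clr 51 E [-136.  310.]
[-0.025, 0.068, 0.005] [-0.001, -0.0, 0.006] clr 52 E [-132.  318.]
[-0.023, 0.068, 0.005] [-0.001, -0.0, 0.005] clr 53 E [-128.  326.]
[-0.022, 0.068, 0.005] [-0.001, -0.0, 0.004] clr 54 E [-124.  334.]
[-0.021, 0.069, 0.005] [-0.001, -0.0, 0.003] clr 54 E [-120.  341.]
[-0.02, 0.069, 0.005] [-0.001, -0.0, 0.002] clr 54 E [-115.  348.]
[-0.019, 0.069, 0.005] [-0.001, -0.0, 0.001] clr 54 E [-110.  355.]
[-0.018, 0.069, 0.005] [-0.001, -0.0, 0.0] clr 54 E [-105.  362.]
```

Call:
{"api": "arm_command", "payload": {"series": [{"dp": [-0.021, 0.068, 0.008], "angular": [0.002, 0, 0.001], "gripper": 5}, {"dp": [-0.025, 0.068, 0.005], "angular": [-0.001, 0, 0.006], "gripper": 5}, {"dp": [-0.023, 0.068, 0.005], "angular": [-0.001, 0, 0.005], "gripper": 5}, {"dp": [-0.022, 0.068, 0.005], "angular": [-0.001, 0, 0.004], "gripper": 5}, {"dp": [-0.021, 0.069, 0.005], "angular": [-0.001, 0, 0.003], "gripper": 5}, {"dp": [-0.02, 0.069, 0.005], "angular": [-0.001, 0, 0.002], "gripper": 5}, {"dp": [-0.019, 0.069, 0.005], "angular": [-0.001, 0, 0.001], "gripper": 5}, {"dp": [-0.018, 0.069, 0.005], "angular": [-0.001, 0, 0], "gripper": 5}]}}

```text
clock: 20.8
position: [0.5278, 0.033, 0.2083]
ee_rot: [0.665, 0.591, 0.367, -0.272]
contact_force: [-0.6, -0.9, -2.5]
width: 0.0106
```

```bash
python3 -c "
from h import *
go([-210,96.5,195])"
```

```text
t20.80 foot [-257.6   99.7  174.3] eye [-101.8  102.9  365.9] phi 39.1 F [-0.6 -0.9 -2.5] Mo [-0.12  0.85 -0.21] w 10.6 q [-0.2  -0.04  2.14  0.42  0.48  0.88]
[0.007, 0.052, 0.006] [0.003, 0.001, 0.006] clr 53 E [-98. 370.]
[0.008, 0.052, 0.003] [-0.001, -0.0, 0.007] clr 50 E [-94. 374.]
[0.008, 0.052, 0.003] [-0.001, -0.0, 0.006] clr 47 E [-90. 378.]
[0.009, 0.052, 0.003] [-0.001, -0.0, 0.006] clr 44 E [-86. 382.]
[0.01, 0.052, 0.003] [-0.001, -0.0, 0.005] clr 41 E [-81. 386.]
[0.011, 0.052, 0.004] [-0.001, -0.0, 0.005] clr 38 E [-77. 390.]
[0.011, 0.052, 0.004] [-0.001, -0.0, 0.005] clr 35 E [-72. 393.]
[0.012, 0.052, 0.004] [-0.001, -0.0, 0.004] clr 31 E [-68. 397.]
```

Call:
{"api": "arm_command", "payload": {"series": [{"dp": [0.007, 0.052, 0.005], "angular": [0, 0, 0.006], "gripper": 5}, {"dp": [0.008, 0.052, 0.003], "angular": [-0.001, 0, 0.007], "gripper": 5}, {"dp": [0.008, 0.052, 0.003], "angular": [-0.001, 0, 0.006], "gripper": 5}, {"dp": [0.009, 0.052, 0.003], "angular": [-0.001, 0, 0.006], "gripper": 5}, {"dp": [0.01, 0.052, 0.003], "angular": [-0.001, 0, 0.005], "gripper": 5}, {"dp": [0.011, 0.052, 0.004], "angular": [-0.001, 0, 0.005], "gripper": 5}, {"dp": [0.011, 0.052, 0.004], "angular": [-0.001, 0, 0.005], "gripper": 5}, {"dp": [0.012, 0.052, 0.004], "angular": [-0.001, 0, 0.004], "gripper": 5}]}}

```text
clock: 21.8
position: [0.5761, 0.0383, 0.2337]
ee_rot: [0.678, 0.6, 0.346, -0.245]
contact_force: [-0.7, -1.8, -2.0]
width: 0.0108
```

```bash
python3 - <<'E'
from h import *
import pickle
go([-172,95,183])
tp=get_image('top');sd=get_image('side');pickle.dump((get_state(),tp,sd),open('p6.pkl','wb'))
s=get_state();M,F,E,a=rodstate(s);print('side tip pred',proj(sd,B(F)),'hole',proj(sd,B([-.166,.093,.168])),'TCP bin',toB(s['position']))
h=tp['image'][222:233,296:310].astype(int);print(h[...,2]-h[...,0])
x,y=265,150
cv2.imwrite('pics/p6.png',cv2.resize(sd['image'][y:y+75,x:x+100],(800,600),interpolation=cv2.INTER_CUBIC))
E
```

```text
t21.80 foot [-206.5   96.2  196.6] eye [-65.3 102.5 399.2] phi 34.9 F [-0.7 -1.8 -2. ] Mo [-0.13  0.79 -0.28] w 10.8 q [-0.18 -0.01  2.08  0.48  0.44  0.83]
[0.027, 0.018, 0.003] [0.002, 0.0, 0.01] clr 25 E [-64. 400.]
[0.027, 0.017, 0.001] [-0.0, -0.0, 0.011] clr 20 E [-63. 400.]
[0.027, 0.017, 0.001] [-0.0, -0.0, 0.011] clr 15 E [-62. 401.]
[0.027, 0.016, 0.001] [-0.0, -0.0, 0.011] clr 11 E [-62. 401.]
[0.027, 0.015, 0.001] [-0.0, -0.0, 0.011] clr 6 E [-61. 402.]
[0.028, 0.015, 0.001] [-0.0, -0.0, 0.011] clr 1 E [-60. 402.]
[0.028, 0.014, 0.001] [-0.0, -0.0, 0.011] clr -4 E [-60. 402.]
[0.028, 0.014, 0.001] [-0.0, -0.0, 0.011] clr -9 E [-59. 403.]
side tip pred [284.81529757 195.68886903] hole [303.30420114 202.08097241] TCP bin [-0.16639394  0.09667992  0.23413094]
[[ 0  0  1  1  3  1  1 -1  1  0  0  1  0  0]
 [ 1 -1  1  1  0  1  0  1  1  1 -1  0 -1  1]
 [ 1  2  2  3  0  1  1  1  1  0  0  0 -2  0]
 [ 0  2  0  0  2  2  1  0  1  1 -1 -1 -2 -1]
 [ 0  4  2  2  0  0  3  1  0  0  0 -1 -1  0]
 [ 0  1 -1 -1  1 -2  3  2  2  1  0 -2 -2 -1]
 [ 2  1  1  0  0  1 -1  1  0  2  0 -2 -3 -1]
 [ 2  2 -3  2 -4  1  0  0  1  1  1  0 -1 -3]
 [ 1  0  1  1  6  2  0  0  2  1  1 -1 -4 -2]
 [ 2  0 -1  3 -4  1 -1  0  1 -1  1 -2  0 -2]
 [ 0  1  1 -1 -2  0  0  1 -1  0  0 -1 -2 -4]]
```

View pics/p6.png

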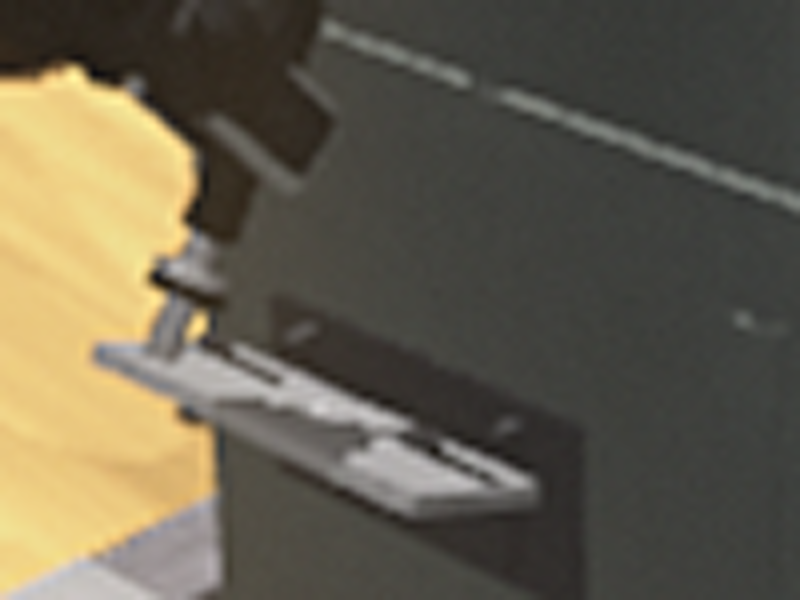

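The side crop shows the pin in front of the plate. The front edge of the plate runs from (95,350) to (415,505) in the crop. The hole is at the middle of the plate's width, so these corners give a check on it.

```bash
python3 - <<'E'
from h import *
import pickle
s,tp,sd=pickle.load(open('p6.pkl','rb'))
b,_=pickle.load(open('top0.pkl','rb'))
for u,v in((95,350),(415,505)):print('side front corner',toB(onz(sd,u/8+265-.44,v/8+150-.44,.1755))*1000)
u,v=540,490;print('side rear right',toB(onz(sd,u/8+265-.44,v/8+150-.44,.1605))*1000)
# tip in side image now: (168,355)
M,F,E,a=rodstate(s);print(toB(onz(sd,168/8+265-.44,352/8+150-.44,F[2]))*1000,'robot foot',F*1000)
# top camera: plate corners from crop (5x, origin 270,190, x offset 420)
for n,(u,v),z in(('rl',(452,155),.1605),('fl',(462,252),.1755),('fr',(716,206),.1755),('rr',(697,118),.1605)):
    print('top',n,toB(onz(b,(u-420)/5+270-.4,v/5+190-.4,z))*1000)
E
```

```text
side front corner [-184.77258306  144.20895532  175.5       ]
side front corner [-185.52539536   40.91788418  175.5       ]
side rear right [-145.28362056   41.61396672  160.5       ]
[-199.93155419  100.65149067  197.07938942] robot foot [-205.9287199    96.0057298   197.07938942]
top rl [-143.03555902  143.14586835  160.5       ]
top fl [-184.19554023  144.84950765  175.5       ]
top fr [-183.84425456   40.41972944  175.5       ]
top rr [-145.51128547   40.66552226  160.5       ]
```

Both cameras put the plate middle at y ≈ 92.5, and the hole itself was seen at 93.2. I'll aim for 93.

```bash
python3 -c "
from h import *
go([-168,93.3,181])"
```

```text
t21.90 foot [-205.9   96.   197.1] eye [-64.9 102.4 399.8] phi 34.8 F [ 0.3 -0.5 -2.8] Mo [-0.05  0.76 -0.32] w 10.6 q [-0.18 -0.01  2.08  0.48  0.44  0.83]
[0.031, 0.019, 0.004] [0.001, 0.0, 0.01] clr 24 E [-63. 400.]
[0.03, 0.018, 0.002] [-0.001, -0.0, 0.012] clr 19 E [-63. 401.]
[0.03, 0.017, 0.002] [-0.001, -0.0, 0.012] clr 13 E [-62. 401.]
[0.031, 0.017, 0.002] [-0.001, -0.0, 0.012] clr 8 E [-61. 402.]
[0.031, 0.016, 0.002] [-0.001, -0.0, 0.012] clr 3 E [-61. 402.]
[0.031, 0.015, 0.002] [-0.001, -0.0, 0.013] clr -3 E [-60. 402.]
[0.031, 0.014, 0.002] [-0.001, -0.0, 0.013] clr -8 E [-60. 403.]
[0.032, 0.013, 0.002] [-0.001, -0.0, 0.013] clr -13 E [-59. 403.]
```

Call:
{"api": "arm_command", "payload": {"series": [{"dp": [0.031, 0.019, 0.004], "angular": [0, 0, 0.01], "gripper": 5}, {"dp": [0.03, 0.018, 0.003], "angular": [-0.001, 0, 0.012], "gripper": 5}, {"dp": [0.03, 0.017, 0.003], "angular": [-0.001, 0, 0.012], "gripper": 5}, {"dp": [0.031, 0.017, 0.003], "angular": [-0.001, 0, 0.012], "gripper": 5}, {"dp": [0.031, 0.016, 0.002], "angular": [-0.001, 0, 0.012], "gripper": 5}, {"dp": [0.031, 0.015, 0.002], "angular": [-0.001, 0, 0.013], "gripper": 5}, {"dp": [0.031, 0.014, 0.002], "angular": [-0.001, 0, 0.013], "gripper": 5}, {"dp": [0.032, 0.013, 0.002], "angular": [-0.001, 0, 0.013], "gripper": 5}]}}

```text
clock: 22.9
position: [0.6098, 0.0396, 0.2239]
ee_rot: [0.701, 0.621, 0.297, -0.189]
contact_force: [-0.3, 0.1, -2.9]
width: 0.0106
```

```bash
python3 - <<'E'
from h import *
go([-166,93,172])
s=get_state();M,F,E,a=rodstate(s)
print('TCP bin',toB(s['position']))
wi=get_image('wrist');sd=get_image('side');print(proj(wi,B(F+a*.02),s),proj(sd,B(F)))
x,y=275,165
cv2.imwrite('pics/p7.png',np.hstack([cv2.resize(sd['image'][y:y+50,x:x+50],(400,400),interpolation=cv2.INTER_CUBIC),cv2.resize(wi['image'][230:390,240:400],(400,400),interpolation=cv2.INTER_CUBIC)]))
E
```

```text
t22.90 foot [-166.6   91.   181.1] eye [-59.4 101.4 403.4] phi 25.8 F [-0.3  0.1 -2.9] Mo [-0.09  0.84 -0.07] w 10.6 q [-0.2   0.05  2.18  1.26  0.27  0.02]
[0.006, -0.007, -0.002] [0.0, 0.0, 0.001] clr -15 E [-60. 402.]
[0.005, -0.007, -0.002] [0.001, 0.0, 0.003] clr -16 E [-61. 402.]
[0.004, -0.007, -0.002] [0.001, 0.0, 0.003] clr -16 E [-62. 401.]
[0.004, -0.007, -0.002] [0.001, 0.0, 0.003] clr -17 E [-63. 401.]
[0.004, -0.007, -0.002] [0.001, 0.0, 0.003] clr -18 E [-64. 400.]
[0.004, -0.007, -0.002] [0.001, 0.0, 0.003] clr -18 E [-65. 399.]
[0.004, -0.007, -0.002] [0.001, 0.0, 0.003] clr -19 E [-66. 399.]
[0.004, -0.007, -0.002] [0.001, 0.0, 0.003] clr -19 E [-66. 398.]
TCP bin [-0.13343655  0.09265096  0.22391516]
[319.03197642 305.04948286] [303.48882808 196.24669692]
```

View pics/p7.png

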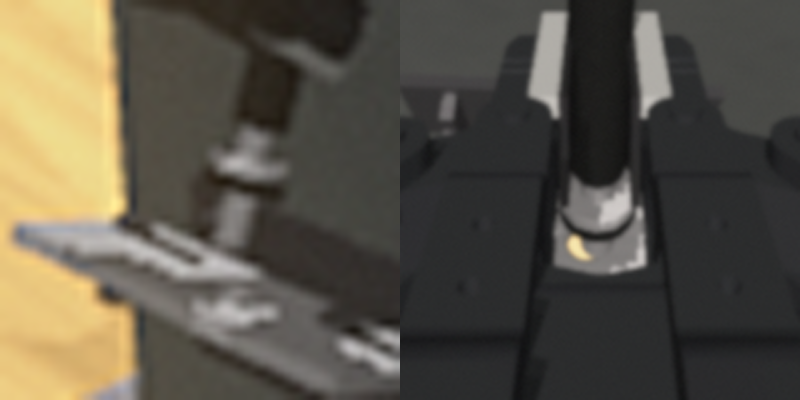

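The wrist view shows part of the hole as a bright crescent at crop (578,246), which is wrist pixel about (311,328), left of the pin. I'll cast its rim onto the plate plane.

```bash
python3 - <<'E'
from h import *
from scipy.optimize import least_squares
s=get_state();im=get_image('wrist');I=im['image'].astype(int)
m=((I[...,2]-I[...,0])>40);m[:300]=0;m[350:]=0;m[:,:290]=0;m[:,350:]=0
n=np.array([.36,0,.933]);c0=np.array([-.166,.093,.168])
def onplate(u,v):
    o,d=ray(im,u,v,s);o=toB(o);d=Rb.T@d;return o+d*((c0-o)@n)/(d@n)
vs,us=np.nonzero(m);print(len(us),us.min(),us.max(),vs.min(),vs.max())
for v in range(vs.min(),vs.max()+1):
    uu=us[vs==v]
    if len(uu):print(v,uu.min(),uu.max(),(onplate(uu.min()-.5,v)*1e3).round(1),(onplate(uu.max()+.5,v)*1e3).round(1))
L=np.array([onplate(us[vs==v].min()-.5,v) for v in range(vs.min(),vs.max()+1) if (vs==v).any()])
q=np.stack([(L-c0)@[.933,0,-.36],L[:,1]-.093],1)*1e3
r=least_squares(lambda c:np.hypot(*(q-c).T)-5,[0,2]);print('hole centre along plate',r.x,'res',r.fun.round(2))
# rod (metal collar/sleeve) centre columns in the image vs predicted axis
M,F,E,a=rodstate(s)
for t in(.045,.075,.09):
    p=proj(im,B(F+a*t),s);v=int(p[1]);row=I[v].sum(1);print(t,p,row[int(p[0])-30:int(p[0])+30:2])
E
```

```text
57 307 316 324 333
324 308 311 [-164.2   98.1  167.3] [-164.1   95.5  167.3]
325 307 312 [-164.9   98.7  167.6] [-164.8   94.8  167.5]
326 307 312 [-165.5   98.7  167.8] [-165.4   94.8  167.8]
327 307 312 [-166.1   98.7  168.1] [-166.    94.8  168. ]
328 307 312 [-166.8   98.7  168.3] [-166.7   94.7  168.3]
329 308 313 [-167.4   98.   168.5] [-167.3   94.1  168.5]
330 308 314 [-168.    98.   168.8] [-167.9   93.4  168.7]
331 309 315 [-168.6   97.3  169. ] [-168.5   92.8  169. ]
332 311 316 [-169.2   96.   169.2] [-169.1   92.1  169.2]
333 313 315 [-169.8   94.7  169.5] [-169.7   92.7  169.4]
hole centre along plate [0.75123075 0.66461721] res [-0.42  0.08  0.04  0.1   0.24 -0.14  0.19  0.08 -0.22 -0.09]
0.045 [319.67617329 274.63754967] [132 119 129 134 132 217 491 387 154  91  55  68  82  88  88  92  89  82
  79  74  64  64 135 239 485 315 138 132 132 123]
0.075 [320.61426228 230.42691699] [221 220 220 216 220 220 219 221 182  73  75  80  84  87  89  91  92  83
  85  80  73  76 171 217 219 219 222 217 219 221]
0.09 [321.16946015 204.26133038] [117 119 121 132 137 130 128 113 109 109 207 374 444 466 476 477 467 431
 372 337 374 378 380 383 383 374 382 371 373 377]
```

The hole centre is at y 93.7 and x −165.3, which agrees with the first estimate. The foot is at y 91.0, so I'll shift +2.7 while descending.

```bash
python3 -c "
from h import *
go([-165.7,93.9,172.5])"
```

```text
t23.05 foot [-167.    91.4  180.7] eye [-59.4 101.3 402.8] phi 25.8 F [-0.1 -1.1 -3.7] Mo [-0.03  0.87 -0.18] w 10.8 q [-0.2   0.05  2.18  1.26  0.27  0.03]
[0.005, -0.006, -0.003] [0.0, 0.0, 0.003] clr -15 E [-60. 402.]
[0.005, -0.006, -0.002] [0.001, 0.0, 0.003] clr -16 E [-61. 402.]
[0.005, -0.006, -0.002] [0.001, 0.0, 0.003] clr -16 E [-62. 401.]
[0.005, -0.006, -0.002] [0.001, 0.0, 0.003] clr -17 E [-63. 401.]
[0.005, -0.006, -0.002] [0.001, 0.0, 0.003] clr -18 E [-63. 400.]
[0.004, -0.006, -0.002] [0.001, 0.0, 0.003] clr -18 E [-64. 399.]
[0.004, -0.006, -0.002] [0.001, 0.0, 0.003] clr -19 E [-65. 399.]
[0.004, -0.006, -0.002] [0.001, 0.0, 0.003] clr -19 E [-66. 398.]
```

Call:
{"api": "arm_command", "payload": {"series": [{"dp": [0.005, -0.006, -0.004], "angular": [0, 0, 0.003], "gripper": 5}, {"dp": [0.005, -0.006, -0.003], "angular": [0.001, 0, 0.003], "gripper": 5}, {"dp": [0.005, -0.006, -0.002], "angular": [0.001, 0, 0.003], "gripper": 5}, {"dp": [0.005, -0.006, -0.002], "angular": [0.001, 0, 0.003], "gripper": 5}, {"dp": [0.005, -0.006, -0.002], "angular": [0.001, 0, 0.003], "gripper": 5}, {"dp": [0.004, -0.006, -0.002], "angular": [0.001, 0, 0.003], "gripper": 5}, {"dp": [0.004, -0.006, -0.002], "angular": [0.001, 0, 0.003], "gripper": 5}, {"dp": [0.004, -0.006, -0.002], "angular": [0.001, 0, 0.003], "gripper": 5}]}}

```text
clock: 24.05
position: [0.6097, 0.0393, 0.2182]
ee_rot: [0.703, 0.627, 0.282, -0.18]
contact_force: [-0.4, 0.2, -4.0]
width: 0.0109
```

```bash
python3 - <<'E'
from h import *
go([-166.7,93.9,166])
s=get_state();im=get_image('wrist');I=im['image'].astype(int)
m=((I[...,2]-I[...,0])>40);m[:300]=0;m[350:]=0;m[:,:290]=0;m[:,350:]=0
vs,us=np.nonzero(m);print('hole px',len(us))
n=np.array([.36,0,.933]);c0=np.array([-.166,.093,.168])
def onplate(u,v):
    o,d=ray(im,u,v,s);o=toB(o);d=Rb.T@d;return (o+d*((c0-o)@n)/(d@n))*1e3
for v in sorted(set(vs)):
    uu=us[vs==v];print(v,uu.min(),uu.max(),onplate(uu.min()-.5,v).round(1)[:2],onplate(uu.max()+.5,v).round(1)[:2])
E
```

```text
t24.05 foot [-165.2   91.   174.2] eye [-66.2 100.6 400.3] phi 23.6 F [-0.4  0.2 -4. ] Mo [-0.17  1.09  0.01] w 10.9 q [-0.21  0.06  2.22  1.6   0.26 -0.32]
[0.006, -0.007, -0.004] [-0.001, -0.0, -0.003] clr -19 E [-65. 399.]
[0.003, -0.008, -0.003] [0.001, 0.0, 0.002] clr -20 E [-66. 398.]
[0.003, -0.008, -0.003] [0.001, 0.0, 0.002] clr -20 E [-67. 397.]
[0.003, -0.008, -0.003] [0.001, 0.0, 0.002] clr -20 E [-68. 397.]
[0.002, -0.008, -0.003] [0.001, 0.0, 0.002] clr -20 E [-69. 396.]
[0.002, -0.008, -0.003] [0.001, 0.0, 0.002] clr -21 E [-70. 395.]
[0.002, -0.008, -0.003] [0.001, 0.0, 0.002] clr -21 E [-71. 395.]
[0.002, -0.008, -0.003] [0.001, 0.0, 0.002] clr -21 E [-72. 394.]
hole px 73
326 309 311 [-164.    97.1] [-163.9   95.2]
327 308 312 [-164.6   97.8] [-164.6   94.6]
328 307 312 [-165.3   98.4] [-165.2   94.6]
329 306 313 [-165.9   99. ] [-165.8   93.9]
330 307 313 [-166.5   98.3] [-166.4   93.9]
331 307 314 [-167.1   98.3] [-167.    93.3]
332 308 316 [-167.7   97.7] [-167.6   92. ]
333 308 318 [-168.3   97.7] [-168.2   90.8]
334 310 318 [-168.9   96.4] [-168.8   90.8]
335 311 317 [-169.5   95.8] [-169.4   91.4]
```

Call:
{"api": "arm_command", "payload": {"series": [{"dp": [0, 0, -0.008], "angular": [0, 0, 0], "gripper": 5}, {"dp": [0, 0, -0.008], "angular": [0, 0, 0], "gripper": 5}, {"dp": [0, 0, -0.008], "angular": [0, 0, 0], "gripper": 5}, {"dp": [0, 0, -0.008], "angular": [0, 0, 0], "gripper": 5}, {"dp": [0, 0, 0], "angular": [0, 0, 0], "gripper": 5}, {"dp": [0, 0, 0], "angular": [0, 0, 0], "gripper": 5}, {"dp": [0, 0, 0], "angular": [0, 0, 0], "gripper": 5}, {"dp": [0, 0, 0], "angular": [0, 0, 0], "gripper": 5}]}}

```text
clock: 25.1
position: [0.6091, 0.0417, 0.218]
ee_rot: [0.703, 0.627, 0.281, -0.182]
contact_force: [0.3, -1.8, -3.9]
width: 0.0108
```

```bash
cat > hole.py <<'E'
from h import *
from scipy.optimize import least_squares
def hole():
    s=get_state();im=get_image('wrist');I=im['image'].astype(int)
    m=((I[...,2]-I[...,0])>40);m[:300]=0;m[350:]=0;m[:,:290]=0;m[:,350:]=0
    vs,us=np.nonzero(m)
    if len(us)<8: print('hole px',len(us));return
    n=np.array([.36,0,.933]);c0=np.array([-.166,.093,.168])
    def onplate(u,v):
        o,d=ray(im,u,v,s);o=toB(o);d=Rb.T@d;return o+d*((c0-o)@n)/(d@n)
    L=np.array([onplate(us[vs==v].min()-.5,v) for v in sorted(set(vs))])
    q=np.stack([(L-c0)@[.933,0,-.36],L[:,1]],1)*1e3
    r=least_squares(lambda c:np.hypot(*(q-c).T)-5,[0,93]);print('hole px',len(us),'u',us.min(),us.max(),'x %.1f y %.1f'%(-166+.933*r.x[0],r.x[1]),'res %.2f'%np.abs(r.fun).max())
E
python3 -c "
from hole import *
go([-166.5,93.9,166]);hole()"
```

```text
t25.10 foot [-165.4   93.5  174.1] eye [-66.2 103.  400. ] phi 23.7 F [ 0.3 -1.8 -3.9] Mo [-0.08  1.06 -0.24] w 10.8 q [-0.2   0.06  2.22  1.61  0.25 -0.32]
[0.006, -0.007, 0.002] [0.004, 0.001, -0.003] clr -19 E [-65. 399.]
[0.003, -0.007, -0.001] [0.0, 0.0, 0.002] clr -20 E [-66. 398.]
[0.003, -0.007, -0.001] [0.0, 0.0, 0.002] clr -20 E [-67. 397.]
[0.003, -0.007, -0.001] [0.0, 0.0, 0.002] clr -20 E [-68. 397.]
[0.003, -0.007, -0.001] [0.0, 0.0, 0.002] clr -20 E [-69. 396.]
[0.003, -0.007, -0.001] [0.0, 0.0, 0.002] clr -21 E [-70. 395.]
[0.003, -0.007, -0.001] [0.0, 0.0, 0.002] clr -21 E [-71. 395.]
[0.003, -0.007, -0.001] [0.0, 0.0, 0.002] clr -21 E [-72. 394.]
hole px 49 u 311 325 x -165.4 y 93.6 res 0.23
```

Call:
{"api": "arm_command", "payload": {"series": [{"dp": [0.004, -0.007, -0.002], "angular": [0, 0, 0], "gripper": 5}, {"dp": [0.003, -0.007, -0.002], "angular": [0, 0, 0.002], "gripper": 5}, {"dp": [0.003, -0.007, -0.002], "angular": [0, 0, 0.002], "gripper": 5}, {"dp": [0.003, -0.007, -0.002], "angular": [0, 0, 0.002], "gripper": 5}, {"dp": [0.003, -0.007, -0.002], "angular": [0, 0, 0.002], "gripper": 5}, {"dp": [0.003, -0.007, -0.002], "angular": [0, 0, 0.002], "gripper": 5}, {"dp": [0.003, -0.007, -0.002], "angular": [0, 0, 0.002], "gripper": 5}, {"dp": [0.003, -0.007, -0.002], "angular": [0, 0, 0.002], "gripper": 5}]}}

```text
clock: 26.15
position: [0.6081, 0.0417, 0.2119]
ee_rot: [0.705, 0.631, 0.272, -0.174]
contact_force: [-0.4, -2.2, -0.7]
width: 0.0109
```

```bash
python3 -c "
from hole import *
go([-168,93.7,162]);hole()"
```

```text
t26.15 foot [-165.2   93.7  167.2] eye [-71.9 103.1 395.6] phi 22.2 F [-0.4 -2.2 -0.7] Mo [-0.04  0.71 -0.43] w 10.9 q [-0.2   0.08  2.25  1.88  0.27 -0.59]
[0.003, -0.006, 0.003] [0.004, 0.001, -0.003] clr -22 E [-71. 395.]
[0.0, -0.006, -0.0] [0.0, -0.0, 0.001] clr -22 E [-72. 394.]
[0.0, -0.006, -0.0] [0.0, -0.0, 0.001] clr -22 E [-72. 394.]
[0.0, -0.006, -0.0] [0.0, -0.0, 0.001] clr -22 E [-73. 393.]
[0.0, -0.006, -0.0] [0.0, -0.0, 0.001] clr -22 E [-74. 393.]
[0.0, -0.006, -0.0] [0.0, -0.0, 0.001] clr -22 E [-74. 392.]
[0.0, -0.006, -0.0] [0.0, -0.0, 0.001] clr -21 E [-75. 391.]
[0.0, -0.006, -0.0] [0.0, -0.0, 0.001] clr -21 E [-76. 391.]
hole px 17 u 321 326 x -164.7 y 95.2 res 0.24
```

```bash
python3 -c "
from hole import *
s=get_state();M,F,E,a=rodstate(s);im=get_image('wrist')
print(proj(im,B([-.166,.0936,.168]),s),proj(im,B(F),s),proj(im,B(F+a*.014),s))
cv2.imwrite('pics/p8.png',cv2.resize(im['image'][290:350,280:360],(800,600),interpolation=cv2.INTER_CUBIC))"
```

```text
[318.94074665 326.97757544] [318.58720013 326.10941137] [318.89283956 311.64681466]
```

View pics/p8.png

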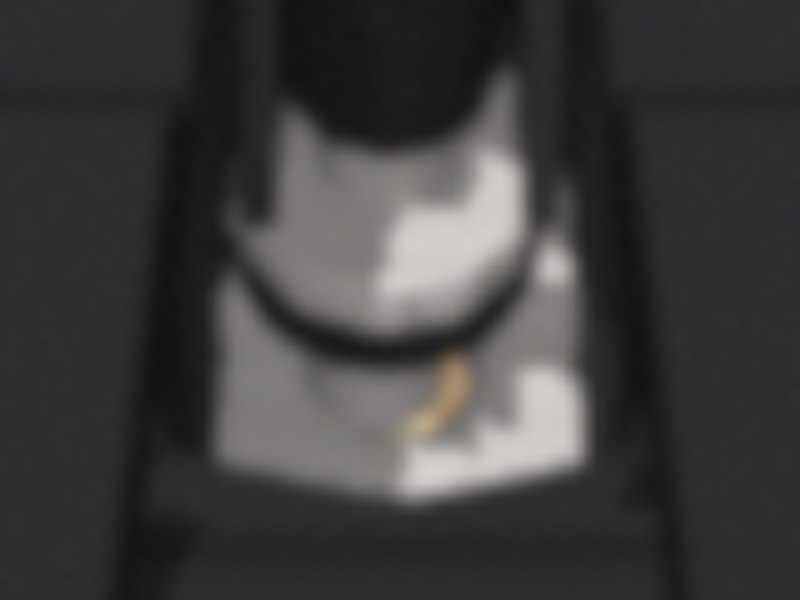

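The zoomed view shows the pin at (370,400) against the left rim of the hole, with the open crescent on its right up to (470,390). The pin is about 1 mm too far +y, so I'll shift 1 mm in −y and then lower.

Call:
{"api": "arm_command", "payload": {"series": [{"dp": [0, 0.002, 0.006], "angular": [0, 0, 0], "gripper": 5}, {"dp": [0, 0, 0.005], "angular": [0, 0, 0], "gripper": 5}, {"dp": [0, -0.003, 0], "angular": [0, 0, 0], "gripper": 5}, {"dp": [0, -0.006, 0], "angular": [0, 0, 0.001], "gripper": 5}, {"dp": [0, -0.006, 0], "angular": [0, 0, 0.001], "gripper": 5}, {"dp": [0, -0.006, 0], "angular": [0, 0, 0.001], "gripper": 5}, {"dp": [0, -0.006, 0], "angular": [0, 0, 0.001], "gripper": 5}, {"dp": [0, 0, 0], "angular": [0, 0, 0], "gripper": 5}]}}

```text
clock: 27.25
position: [0.6073, 0.0408, 0.2095]
ee_rot: [0.706, 0.632, 0.27, -0.17]
contact_force: [2.2, -0.6, -4.1]
width: 0.0105
```

```bash
python3 -c "
from hole import *
go([-168.5,93.,160]);hole()"
```

```text
t27.25 foot [-165.9   92.9  164.5] eye [-74.2 102.6 393.7] phi 21.8 F [ 2.2 -0.6 -4.1] Mo [-0.02  0.79 -0.16] w 10.5 q [-0.21  0.08  2.26  1.94  0.29 -0.66]
[0.003, -0.005, 0.002] [0.003, 0.001, -0.003] clr -22 E [-73. 393.]
[0.0, -0.005, -0.0] [0.0, 0.0, 0.001] clr -22 E [-74. 392.]
[0.0, -0.005, -0.0] [0.0, 0.0, 0.001] clr -22 E [-75. 392.]
[0.0, -0.005, -0.0] [0.0, 0.0, 0.001] clr -22 E [-75. 391.]
[0.0, -0.005, -0.0] [0.0, 0.0, 0.001] clr -22 E [-76. 391.]
[0.0, -0.005, -0.0] [0.0, 0.0, 0.001] clr -22 E [-76. 390.]
[0.0, -0.005, -0.0] [0.0, 0.0, 0.001] clr -22 E [-77. 390.]
[0.0, -0.005, -0.0] [0.0, 0.0, 0.001] clr -22 E [-77. 389.]
hole px 0
```

The pin is entering: the foot is at z 164.5 and only the lid's load is felt. Continuing down.

Call:
{"api": "arm_command", "payload": {"series": [{"dp": [0.001, -0.006, 0], "angular": [0, 0, 0], "gripper": 5}, {"dp": [0, -0.006, 0], "angular": [0, 0, 0.001], "gripper": 5}, {"dp": [0, -0.006, 0], "angular": [0, 0, 0.001], "gripper": 5}, {"dp": [0, -0.006, 0], "angular": [0, 0, 0.001], "gripper": 5}, {"dp": [0, -0.006, 0], "angular": [0, 0, 0.001], "gripper": 5}, {"dp": [0, -0.006, 0], "angular": [0, 0, 0.001], "gripper": 5}, {"dp": [0, -0.006, 0], "angular": [0, 0, 0.001], "gripper": 5}, {"dp": [0, 0, 0], "angular": [0, 0, 0], "gripper": 5}]}}

```text
clock: 28.3
position: [0.6057, 0.0405, 0.2066]
ee_rot: [0.708, 0.633, 0.267, -0.165]
contact_force: [4.6, 0.6, -3.5]
width: 0.0105
```

```bash
python3 -c "
from hole import *
go([-171,93.,154.5])"
```

```text
t28.30 foot [-166.9   92.8  161.2] eye [-78.3 102.6 391.5] phi 21.0 F [ 4.6  0.6 -3.5] Mo [ 0.05  0.7  -0.14] w 10.5 q [-0.22  0.09  2.28  2.04  0.31 -0.76]
[0.004, -0.008, 0.001] [0.003, 0.001, -0.005] clr -22 E [-77. 390.]
[0.0, -0.008, -0.001] [0.0, 0.0, 0.001] clr -22 E [-78. 389.]
[0.0, -0.008, -0.001] [0.0, 0.0, 0.001] clr -22 E [-79. 389.]
[0.0, -0.008, -0.001] [0.0, 0.0, 0.001] clr -22 E [-79. 388.]
[0.0, -0.008, -0.001] [0.0, 0.0, 0.001] clr -22 E [-80. 387.]
[0.0, -0.008, -0.001] [0.0, 0.0, 0.001] clr -22 E [-81. 386.]
[0.0, -0.008, -0.001] [0.0, 0.0, 0.001] clr -21 E [-82. 386.]
[0.0, -0.008, -0.001] [0.0, 0.0, 0.001] clr -21 E [-83. 385.]
```

Call:
{"api": "arm_command", "payload": {"series": [{"dp": [0.006, -0.006, 0], "angular": [0, 0, -0.004], "gripper": 5}, {"dp": [0.002, -0.007, 0], "angular": [0, 0, 0], "gripper": 5}, {"dp": [0.001, -0.008, 0], "angular": [0, 0, 0], "gripper": 5}, {"dp": [0.001, -0.008, 0], "angular": [0, 0, 0.001], "gripper": 5}, {"dp": [0.001, -0.008, 0], "angular": [0, 0, 0.001], "gripper": 5}, {"dp": [0.001, -0.008, 0], "angular": [0, 0, 0.001], "gripper": 5}, {"dp": [0.001, -0.008, 0], "angular": [0, 0, 0.001], "gripper": 5}, {"dp": [0, 0, 0], "angular": [0, 0, 0], "gripper": 5}]}}

```text
clock: 29.3
position: [0.6026, 0.0396, 0.2001]
ee_rot: [0.708, 0.633, 0.267, -0.165]
contact_force: [1.4, -0.5, -2.3]
width: 0.0106
```

```bash
python3 -c "
from hole import *
go([-171,93.,154.5])"
```

```text
t29.30 foot [-170.2   92.5  154.7] eye [-81.5 102.3 385.1] phi 21.0 F [ 1.4 -0.5 -2.3] Mo [ 0.    0.62 -0.13] w 10.6 q [-0.22  0.1   2.3   2.09  0.32 -0.83]
[-0.002, -0.001, 0.001] [0.002, 0.001, 0.002] clr -22 E [-82. 385.]
[-0.0, -0.001, -0.0] [0.0, 0.0, -0.0] clr -22 E [-82. 385.]
[-0.0, -0.001, -0.0] [0.0, 0.0, -0.0] clr -22 E [-82. 385.]
[-0.0, -0.001, -0.0] [0.0, 0.0, -0.0] clr -21 E [-82. 385.]
[-0.0, -0.001, -0.0] [0.0, 0.0, -0.0] clr -21 E [-83. 385.]
[-0.0, -0.001, -0.0] [0.0, 0.0, -0.0] clr -21 E [-83. 385.]
[-0.0, -0.001, -0.0] [0.0, 0.0, -0.0] clr -21 E [-83. 385.]
[-0.0, -0.001, -0.0] [0.0, 0.0, -0.0] clr -21 E [-83. 385.]
```

Call:
{"api": "arm_command", "payload": {"series": [{"dp": [0, -0.004, 0], "angular": [0, 0, 0], "gripper": 5}, {"dp": [0, -0.004, 0], "angular": [0, 0, 0], "gripper": 5}, {"dp": [0, -0.004, 0], "angular": [0, 0, 0], "gripper": 5}, {"dp": [0, -0.004, 0], "angular": [0, 0, 0], "gripper": 5}, {"dp": [0, -0.004, 0], "angular": [0, 0, 0], "gripper": 5}, {"dp": [0, -0.004, 0], "angular": [0, 0, 0], "gripper": 5}, {"dp": [0, 0, 0], "angular": [0, 0, 0], "gripper": 5}, {"dp": [0, 0, 0], "angular": [0, 0, 0], "gripper": 5}]}}

```text
clock: 30.3
position: [0.6026, 0.0396, 0.2001]
ee_rot: [0.708, 0.634, 0.265, -0.163]
contact_force: [3.6, -0.1, -1.3]
width: 0.011
```

```bash
python3 - <<'E'
from hole import *
go([-171,93.,154.5],show=False)
wi=get_image('wrist');sd=get_image('side');x,y=275,165
cv2.imwrite('pics/p9.png',np.hstack([cv2.resize(sd['image'][y:y+50,x:x+50],(400,400),interpolation=cv2.INTER_CUBIC),cv2.resize(wi['image'][280:350,285:355],(400,400),interpolation=cv2.INTER_CUBIC)]))
E
```

```text
t30.30 foot [-169.9   92.4  154.6] eye [-82.5 102.4 385.4] phi 20.7 F [ 3.6 -0.1 -1.3] Mo [ 0.15  0.34 -0.11] w 11.0 q [-0.22  0.1   2.3   2.11  0.33 -0.85]
```

View pics/p9.png

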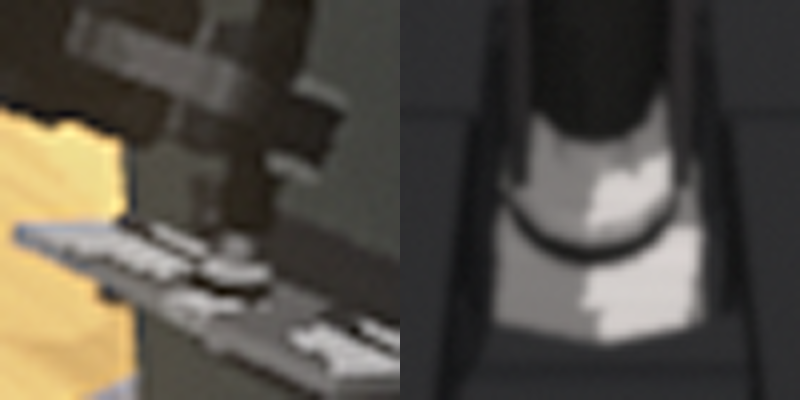

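The side view shows the collar sitting on the plate, and the foot no longer moves when pushed: it is seated. I'll open and back away.

Call:
{"api": "arm_command", "payload": {"series": [{"dp": [0, 0, 0], "angular": [0, 0, 0], "gripper": 13}, {"dp": [0, 0, 0], "angular": [0, 0, 0], "gripper": 16}, {"dp": [0, 0, 0], "angular": [0, 0, 0], "gripper": 20}, {"dp": [0, 0, 0], "angular": [0, 0, 0], "gripper": 28}, {"dp": [0, 0, 0], "angular": [0, 0, 0], "gripper": 36}, {"dp": [0, 0, 0], "angular": [0, 0, 0], "gripper": 45}, {"dp": [0, 0, 0], "angular": [0, 0, 0], "gripper": 45}, {"dp": [0, 0, 0], "angular": [0, 0, 0], "gripper": 45}]}}

```text
clock: 31.4
position: [0.6011, 0.0399, 0.199]
ee_rot: [0.708, 0.633, 0.266, -0.164]
contact_force: [0.4, 0.6, 0.2]
width: 0.0453
```

Call:
{"api": "arm_command", "payload": {"series": [{"dp": [-0.06, 0, 0], "angular": [0, 0, 0], "gripper": 45}, {"dp": [-0.08, 0, 0], "angular": [0, 0, 0], "gripper": 45}, {"dp": [-0.1, 0, 0], "angular": [0, 0, 0], "gripper": 45}, {"dp": [-0.1, 0, 0], "angular": [0, 0, 0], "gripper": 45}, {"dp": [-0.1, 0, 0], "angular": [0, 0, 0], "gripper": 45}, {"dp": [-0.1, 0, 0], "angular": [0, 0, 0], "gripper": 45}, {"dp": [-0.1, 0, 0], "angular": [0, 0, 0], "gripper": 45}, {"dp": [0, 0, 0], "angular": [0, 0, 0], "gripper": 45}]}}

```text
clock: 32.4
position: [0.5373, 0.0322, 0.245]
ee_rot: [0.708, 0.633, 0.267, -0.163]
contact_force: [-0.7, -0.4, 0.8]
width: 0.045
```

```bash
python3 - <<'E'
from hole import *
s=get_state();print(s['clock'],s['position'],s['contact_force'],s['qpos'].round(2))
sd=get_image('side');tp=get_image('top')
print('eye pred',proj(sd,B([-.082,.1,.385])),'collar',proj(sd,B([-.166,.0935,.168])))
for u,v in((388,222),(398,262)):print(tp['image'][v,u])
cv2.imwrite('pics/p10.png',np.hstack([sd['image'][20:400,160:560],cv2.resize(sd['image'][150:230,265:345],(380,380),interpolation=cv2.INTER_CUBIC)]))
E
```

```text
32.4 [0.53734736 0.03219573 0.24496339] [-0.74646743 -0.41438495  0.75332626] [-0.32 -0.1   2.33  1.53  0.36 -0.3 ]
eye pred [330.03431935  70.65856268] collar [303.11057726 201.99031238]
[ 65 127 143]
[ 65 127 142]
```

View pics/p10.png

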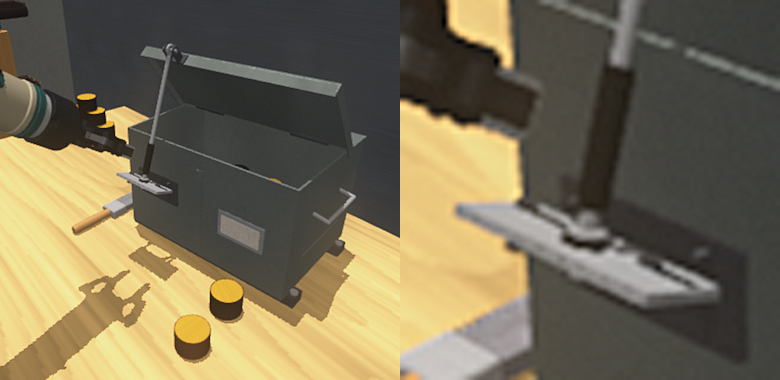

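The lid stands open on the rod (eye at crop (172,50), predicted (170,51)). The collar sits flat on the plate, and the slugs and brush haven't moved. The gripper is clear, so I'm handing in.

```bash
python3 -c "
from rig import *
print(sign_off())"
```

```text
the job is handed in; nothing more can be done
None
```

The bin is open and the lid stands on its prop rod, with the pin in the keeper plate's hole and the collar on the plate. I handed the job in at about 32 s, with the gripper clear of everything and reading about 1 N.

**What I did:**
- **First grasp:** the rod sat too deep in the jaws, so the fingertips pressed on the bin's front wall with about 44 N at the wrist (37 N along x, 24 N up). I backed off at once.
- **Regrasp:** I lowered the lid gently shut, gripped the rod nearer the fingertips and raised it again.
- **Fitting the pin:** the wrist camera showed the hole at bin y ≈ 93.6 mm. The pin touched the hole's rim once, with about 3 N. I shifted it 1 mm and it went in with under 6 N.

**Last checks:**
- **Seating:** the foot reading was (-170, 92, 155) mm against (-171, 93.6, 155) expected. It did not move when pushed further.
- **Lid:** after release, the rod's eye appeared within about 2 px of where it should be when propped.
- **Surroundings:** both slugs and the brush looked unmoved.

**What disagreed:**
- The 44 N fingertip press was a real fault. It is above the 40 N limit set for the arm or gripper body; I don't know whether fingertips count or what the peak was.
- The rod's eye read about 2 mm farther along y than its nominal position. This had no effect on the fit.

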